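# Glue the panel's seams and weigh it down

### The job

Glue up the three-board panel: take the brush from its stand, dip its tip deep into the glue pot, and draw it in light contact along the seam beside the pale board, from the end nearest the robot to the far end; dip again and do the seam beside the dark board the same way. Hang the brush back in its stand and stand every iron weight there is upright on the panel, side by side and none overhanging its edge; only then turn the clamp-time dial back to its zero stop. Never press the brush hard on the panel, leave the pot upright on the bench, and do not disturb the other things lying about.

Things in the scene. Friction and masses are not known exactly. Their poses are not given: they have to be found in the camera images.
- panel: fixed panel 200 x 200 mm of three boards 67 mm wide, on cleats over a thin grey mat, top face 30 mm above the bench. Origin: centre, at bench height; x along the seams away from the robot, y across, z up. Boards: pale at +y, mid-brown, dark brown at -y. The seams are dark lines along x at y = +33.3 mm (pale-side) and y = -33.3 mm (dark-side)
- seam_pale_near (a point): on the pale-side seam, top face, 15 mm in from the panel's edge nearest the robot
- seam_pale_far (a point): on the pale-side seam, top face, 15 mm in from the panel's far edge
- seam_dark_near (a point): on the dark-side seam, top face, 15 mm in from the near edge
- seam_dark_far (a point): on the dark-side seam, top face, 15 mm in from the far edge
- stand: fixed wooden brush stand 80 x 80 mm, 80 mm high, with a 30 mm square through hole in its 12 mm thick top plate, open below down to 8 mm above the bench. Origin: centre, at bench height, z up
- stand_hole (a point): centre of the hole, at the stand's top face (80 mm above the bench)
- brush: glue brush 168 mm long, 0.1 kg, hanging tip down by its collar. Origin: unpressed tip; z along the axis to the handle's end. Head 18 mm dia.; shank 20 mm dia.; brass collar 46 mm dia., z = 70 to 76 mm, rests on the stand's top (origin 70 mm below the hole point); red handle 20 x 20 mm square, z = 88 to 168 mm, faces along x and y; grip it at z = 135 mm, fingers down
- brush_tip (a point): centre of the head's end face; moves with the head. The head is sprung: it slides up to 12 mm into the handle along the axis, needs 1 N to start and 4 N at full travel, and comes out again by itself
- pot: white ceramic glue pot, loose, 0.45 kg, open-topped, empty inside, 68 mm outside and 60 mm inside diameter, 50 mm high, inner floor 6 mm up. Origin: centre of underside, z up
- dial (a joint): angle of the clamp-time dial's knob (rad): 0 at its zero stop, grows as it turns clockwise seen from above, up to 2.4. It stays where it is left (friction about 0.04 N m); turn counter-clockwise to the stop for zero
- dial_grip (a point): on the knob's upright axis, at the height to grip its bar. Turns with the knob: the bar (42 x 14 mm, 32 mm high) lies along the point's x. The knob sits on a fixed green box 85 x 85 mm, 30 mm high, with a white face; the white line on the bar points to the red zero mark, on the side nearest the robot, at zero
- weight0: loose dark iron weight, may be absent; cylinder 48 mm diameter, 34 mm high, about 0.5 kg, brass band, brass button of 18 mm diameter and 8 mm height on top. Origin: centre of underside, z up
- weight1: loose dark iron weight, may be absent; cylinder 48 mm diameter, 34 mm high, about 0.5 kg, brass band, brass button of 18 mm diameter and 8 mm height on top. Origin: centre of underside, z up
- weight2: loose dark iron weight, may be absent; cylinder 48 mm diameter, 34 mm high, about 0.5 kg, brass band, brass button of 18 mm diameter and 8 mm height on top. Origin: centre of underside, z up
- weight3: loose dark iron weight, may be absent; cylinder 48 mm diameter, 34 mm high, about 0.5 kg, brass band, brass button of 18 mm diameter and 8 mm height on top. Origin: centre of underside, z up
- jar: bystander, not part of the job: glass jar with yellow cap, 60 mm wide, 80 mm high
- pencil_mug: bystander, not part of the job: blue open mug, 80 mm wide, 90 mm high
- offcut: bystander, not part of the job: pale wood offcut 90 x 35 x 20 mm
- wedge: bystander, not part of the job: small dark wood wedge 60 x 25 mm, 24 mm high
Mind the look-alikes: they are no part of the job. Leave any orange look-alike of the weight2 alone.

How it is judged (in metres and radians):
On the way, in this order (a step that is already met when the one before it is completed fails the run):
1. the brush tip is dipped into the lower half of the pot, before the pale seam (horizontal distance between brush_tip and pot below 0.027 m and z of brush_tip in the frame of pot between 0 and 0.028 m), for 0.1 s.
2. the brush touches the pale-side seam at its near end (contact force between brush and panel above 0.3 N and x of brush_tip in the frame of panel between -0.11 and -0.065 m and y of brush_tip in the frame of panel between 0.0213 and 0.0453 m), for 0.1 s.
3. the brush touches the pale-side seam at its middle (contact force between brush and panel above 0.3 N and x of brush_tip in the frame of panel between -0.02 and 0.02 m and y of brush_tip in the frame of panel between 0.0213 and 0.0453 m), for 0.1 s.
4. the brush touches the pale-side seam at its far end (contact force between brush and panel above 0.3 N and x of brush_tip in the frame of panel between 0.065 and 0.11 m and y of brush_tip in the frame of panel between 0.0213 and 0.0453 m), for 0.1 s.
5. the brush tip is dipped into the lower half of the pot, before the dark seam (all of step 1), for 0.1 s.
6. the brush touches the dark-side seam at its near end (contact force between brush and panel above 0.3 N and x of brush_tip in the frame of panel between -0.11 and -0.065 m and y of brush_tip in the frame of panel between -0.0453 and -0.0213 m), for 0.1 s.
7. the brush touches the dark-side seam at its middle (contact force between brush and panel above 0.3 N and x of brush_tip in the frame of panel between -0.02 and 0.02 m and y of brush_tip in the frame of panel between -0.0453 and -0.0213 m), for 0.1 s.
8. the brush touches the dark-side seam at its far end (contact force between brush and panel above 0.3 N and x of brush_tip in the frame of panel between 0.065 and 0.11 m and y of brush_tip in the frame of panel between -0.0453 and -0.0213 m), for 0.1 s.
9. the brush hangs in its stand again and every weight stands on the panel (horizontal distance between brush and stand_hole below 0.012 m and angle between brush's own z axis and vertical below 0.12 rad and z of brush in the frame of stand_hole between -0.076 and -0.064 m and linear speed of each of brush, weight0, weight1, weight2, weight3 below 0.03 m/s and x of weight0 in the frame of panel between -0.082 and 0.082 m and y of weight0 in the frame of panel between -0.082 and 0.082 m and z of weight0 in the frame of panel between 0.024 and 0.036 m and angle between each of weight0, weight1, weight2, weight3's own z axis and vertical below 0.15 rad and x of weight1 in the frame of panel between -0.082 and 0.082 m and y of weight1 in the frame of panel between -0.082 and 0.082 m and z of weight1 in the frame of panel between 0.024 and 0.036 m and x of weight2 in the frame of panel between -0.082 and 0.082 m and y of weight2 in the frame of panel between -0.082 and 0.082 m and z of weight2 in the frame of panel between 0.024 and 0.036 m and x of weight3 in the frame of panel between -0.082 and 0.082 m and y of weight3 in the frame of panel between -0.082 and 0.082 m and z of weight3 in the frame of panel between 0.024 and 0.036 m), for 0.3 s.
10. the dial is back at its zero stop (value of joint dial below 0.07 rad), for 0.2 s.
At the end, for the whole second after the job is handed in: Every weight present stands upright on the panel, its centre at least 18 mm inside the panel's edges, at rest; the brush hangs upright in its stand by its collar; the dial is within 0.07 rad of its zero stop; the pot stands upright on the bench (all of step 9 and value of joint dial below 0.07 rad and angle between pot's own z axis and vertical below 0.1 rad and height (world z) of pot below 0.006 m); the robot touches nothing.
It fails at once if the brush is pressed on the panel with more than 12 N (contact force between brush and panel above 12 N).
It fails at once if the pot is tipped over (angle between pot's own z axis and vertical above 0.5 rad).
It fails at once if a bystander is moved more than 40 mm (distance of any of jar, pencil_mug, offcut, wedge from where it was at the start of the episode above 0.04 m).
Of weight0, weight1, weight2, weight3 only 2 to 4 are there at a start; the rules pass over those that are not, and their reading is None.
At some moment in a run one of weight0, weight1, weight2, weight3 may be knocked a few centimetres aside while the robot is not near it.
It also fails if it takes over 210 s, if anything falls off the work surface, if the arm or the gripper's body presses on something with over 40 N, if the wrist force passes 120 N, or if a joint passes its speed limit or range.

### The arm

A 7-joint arm with a two-finger parallel gripper is mounted at the origin on the work surface. World frame = base frame: x ahead of the robot, y to its left, z up, the work surface at z = 0. Lengths are in mm, angles in degrees, forces in N, time in s.
With the tool pointing down it reaches from about 400 to 875 mm from the base axis. Payload 6.5 kg.
Tool frame: the origin (TCP) lies midway between the tips of the shut fingers; the grasp point (between the pads) lies 19 mm behind it; z points along the fingers, y is the line along which they close (so a half turn about z gives the same grasp; the last joint's range is limited). The gripper opens to 85 mm and grips with 20 to 120 N. Pads are 22 mm wide; open, the fingers measure 114 mm over their backs; the gripper's body (76 mm by 85 mm) begins 54 mm behind the grasp point. The pads swing forward as they close: fully open they stand 13 mm farther back than shut.
Start: joints at [69.603, 30.733, -0.252, 88.115, 0.149, 61.152, -4.079], TCP at [185.74, -622.889, 231.29] pointing down, gripper open.
Joint ranges: [-154.64, 154.64], [-21.42, 123.67], [-72.66, 72.17], [13.99, 137.28], [-74.86, 254.86], [10.95, 109.41], [-158.01, 158.01]. Speed limits (degrees/s): [136.94, 136.94, 180, 180, 180, 180, 180].

### API

Orientations are given as a 3x3 rotation matrix whose columns are the frame's x, y, z axes.
In Python, from rig import readout, viewer, env gives the robot as it stands.
- The arm moves only by the tool apply_moves, never from a script. Its argument "plan" is a list of rows, each a list of 7 numbers: the turn, a rotation vector about the world's x, y, z in degrees, then the shift along the world's x, y, z in cm, then the opening, from -1 (shut) to 1 (fully open). A call has 1 to 5 rows; each row shifts and turns the commanded pose from where the row before left it; what a row does not reach is not made up. A row lasts 1/12 s, in which the tool goes at most 41.7 mm and 7.16 degrees, less where a joint would pass 70% of its speed; a pose out of reach is approached as far as the arm can. A call is refused whole if a number of a shift passes 4.17 or a number of a turn 7.16, either way. A call with a gripper value outside its range is refused whole. The fingers move at their own pace and stop on an object; "squeeze" is the grip in N (left out, the last holds). Time passes only in rows, so rows that do not move let the fingers close. It gives the time, the measured TCP pose, the force, the opening and the grip force at its end, in the units of the state.
- readout.read_state(): the state, without advancing time (a new reading comes with each control period).
- viewer.grab_frame(name): name is "side" or "top" or "wrist"; returns (picture, depth): 420x560x3 uint8, red, green, blue; 420x560 float32, mm along the optical axis (not along the pixel's ray), 0 where there is no reading.
- viewer.camera_params(name): a dict with "mtx" (3x3 intrinsics, pixels), "position" and "attitude" of the camera in the world. Camera axes: x right, y down, z forward; pixel columns grow to the right and rows downward; lengths in mm; the calibration is good to about 2 mm. The wrist camera is an equidistant fisheye: a pixel r from the principal point sees the ray r / f radians off the axis. A picture is of the moment at which its call begins: read the wrist's pose just before it. camera_params takes no time and is no camera call; for the wrist camera it gives the pose at the moment of the call.
- env.finish_job(): hands the job in; it is judged then, once.
The state is a dict: "time": time; "qpos": joint angles; "joint_vel": joint speeds; "tau": joint torques, N m; "position": TCP position; "ee_rot": TCP orientation; "ft_force": force on the tool from outside, world axes, zero at the start; "ft_torque": the same for the moment, N m; "opening": finger opening in mm; "finger_force": force on a finger pad.
Only numpy, scipy, OpenCV 4.12 (cv2) and the standard library are available. Lean on these libraries where they do the work, as an engineer would, in place of code of your own. Each camera call takes 0.05 s, during which the arm holds its last target. There are 200 camera calls.

## Working session

There is one attempt and no reset: what is moved stays moved. The work goes in short steps, Python scripts to look and compute and a tool call to move; the robot and the scene stay as the last step left them, time stands still between calls to the robot, and variables do not carry over. Pictures are saved under pics/ and viewed, at most 14 in all, crops included, and the job is handed in when it is done.

Besides the shell and the picture viewer there is one more tool, called after "Call:" as name(argument=value, ...), one argument or row to a line, values as JSON. apply_moves: Moves the arm, as the interface text tells. Its arguments: {"type":"object","properties":{"plan":{"type":"array","items":{"type":"array","items":{"type":"number"}}},"squeeze":{"type":"number"}},"required":["plan"]}

```bash
ls; mkdir -p pics; python3 - <<'E'
from rig import readout, viewer, env
import cv2,numpy as np
np.set_printoptions(precision=3,suppress=True)
s=readout.read_state();print(s['time'],s['position'],s['ee_rot'],s['opening'])
for n in ['top','side']:
    p,d=viewer.grab_frame(n);cv2.imwrite(f'pics/{n}0.png',p[:,:,::-1]);np.savez(f'pics/{n}0.npz',p=p,d=d)
    print(n,viewer.camera_params(n))
E
```

```text
pics
0.0 [ 185.532 -622.307  230.392] [[ 0.958  0.286 -0.001]
 [ 0.286 -0.958  0.002]
 [-0.    -0.002 -1.   ]] 85.1767879568721
top {'mtx': array([[415.397,   0.   , 276.086],
       [  0.   , 415.397, 207.446],
       [  0.   ,   0.   ,   1.   ]]), 'position': array([ 368.167,   38.821, 1115.187]), 'attitude': array([[ 0.019, -0.985,  0.169],
       [-1.   , -0.017,  0.011],
       [-0.008, -0.169, -0.986]])}
side {'mtx': array([[476.606,   0.   , 273.404],
       [  0.   , 476.606, 211.997],
       [  0.   ,   0.   ,   1.   ]]), 'position': array([ 316.407, -747.334,  923.106]), 'attitude': array([[ 0.959, -0.211,  0.19 ],
       [-0.284, -0.673,  0.683],
       [-0.016, -0.709, -0.705]])}
```

View pics/top0.png

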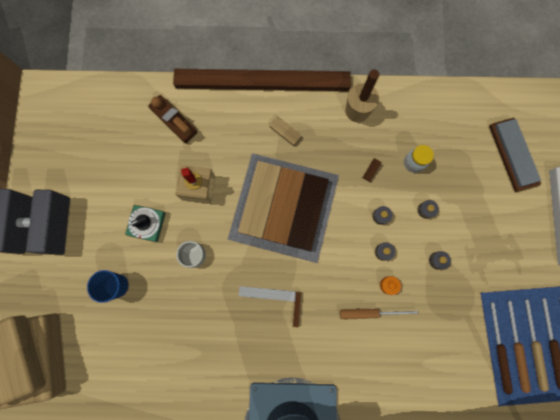

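View pics/side0.png

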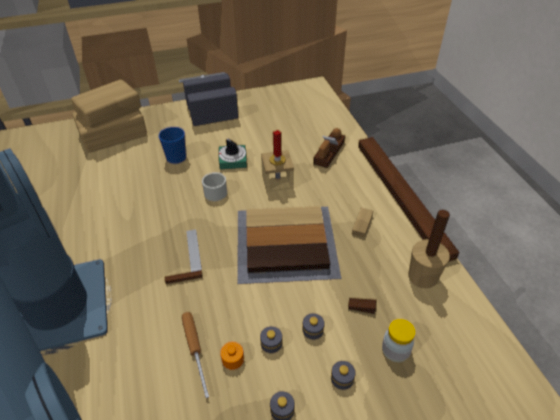

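The top view shows the panel at (285,208), stand and brush at (195,186), pot (190,254), dial (146,222) and four weights at (383,215), (429,209), (385,251), (440,261). The orange decoy is at (391,286). Next I'll measure these.

```bash
cat > h.py <<'E'
import cv2,numpy as np
from rig import readout, viewer, env
np.set_printoptions(precision=2,suppress=True)
def world(name,d):
    c=viewer.camera_params(name);K=c['mtx']
    v,u=np.mgrid[:420,:560]
    r=np.stack([(u-K[0,2])/K[0,0],(v-K[1,2])/K[1,1],np.ones(u.shape)],-1)*d[...,None]
    return r@c['attitude'].T+c['position']
def cast(name,uv,z):
    c=viewer.camera_params(name);uv=np.atleast_2d(uv).astype(float)
    r=np.c_[cv2.undistortPoints(uv[:,None],c['mtx'],None)[:,0],np.ones(len(uv))]@c['attitude'].T
    return c['position']+r*((z-c['position'][2])/r[:,2])[:,None]
def shot(name,f=None):
    p,d=viewer.grab_frame(name)
    if f: cv2.imwrite('pics/'+f,p[:,:,::-1])
    return p,d
def blobs(m,a=30):
    n,l,s,c=cv2.connectedComponentsWithStats(m.astype(np.uint8));return [(l==i,s[i,4]) for i in range(1,n) if s[i,4]>=a]
E
python3 - <<'E'
from h import *
for n in ['top','side']:
    z=np.load(f'pics/{n}0.npz');p,d=z['p'],z['d'];W=world(n,d);hsv=cv2.cvtColor(p,cv2.COLOR_RGB2HSV)
    print('bench',np.median(W[(abs(W[...,0]-550)<60)&(abs(W[...,1]+230)<20)][:,2]))
    def box(m):return [np.round(x,1) for x in cv2.minAreaRect(W[m][:,:2].astype(np.float32))]
    X,Y,Z=W[...,0],W[...,1],W[...,2]
    for nm,(a,b),lo,hi in [('panel',(280,208),26,34),('stand',(195,186),74,86),('pot',(190,254),44,54),('dialbox',(146,222),26,34),('knob',(146,222),45,75),('collar',(190,180),84,92),('handle',(190,175),100,190),('handtop',(190,175),174,184)]:
        c=cast('top',[[a,b]],(lo+hi)/2)[0]
        m=(Z>lo)&(Z<hi)&(np.hypot(X-c[0],Y-c[1])<(160 if nm=='panel' else 70))
        bl=blobs(m,4)
        if bl:
            b=max(bl,key=lambda t:t[1])[0];print(n,nm,b.sum(),box(b),'z',np.median(Z[b]), cv2.minEnclosingCircle(W[b][:,:2].astype(np.float32)))
    # weights: z>20
    for b,a in blobs((Z>29)&(Z<46)&(Y<-90)&(X>250)&(X<720),40):
        print(n,'obj',a,box(b),'z',np.median(Z[b]),W[b].mean(0),'hue',np.median(hsv[b],0))
    g=(hsv[...,0]>12)&(hsv[...,0]<28)&(hsv[...,1]>120)&(Z>34)&(Z<50)&(Y<-90)
    for b,a in blobs(g,8): print(n,'button',a,W[b].mean(0),np.argwhere(b).mean(0)[::-1])
E
```

```text
bench 0.9879911407124382
top panel 5025 [array([562.3,  30.7]), array([198.7, 200.5]), np.float64(76.2)] z 28.985047039161827 ((562.1904907226562, 30.516971588134766), 139.9600067138672)
top stand 758 [array([610. , 264.8]), array([81.8, 81.5]), np.float64(84.3)] z 79.10043565503236 ((609.8650512695312, 265.11651611328125), 55.47162628173828)
top pot 133 [array([426.3, 270.5]), array([66.4, 65.7]), np.float64(1.3)] z 48.32211493969771 ((426.5081481933594, 270.71612548828125), 33.82953643798828)
top dialbox 517 [array([507.7, 399. ]), array([84.4, 84.8]), np.float64(77.5)] z 29.64394513168213 ((506.5896911621094, 399.58319091796875), 57.31201934814453)
top knob 138 [array([511.6, 400.6]), array([27. , 41.2]), np.float64(22.2)] z 69.8408470792483 ((506.9930419921875, 398.6059875488281), 21.193161010742188)
top collar 85 [array([606.9, 256.9]), array([31.5, 42.7]), np.float64(65.3)] z 85.63281281302761 ((610.4210815429688, 261.9070129394531), 22.47196388244629)
top handle 164 [array([609.9, 262.5]), array([19.4, 19.6]), np.float64(16.4)] z 165.805200905093 ((609.9384765625, 262.59454345
[... 3523 characters left out ...]
[ 359. , -248.5]), array([46.9, 47.5]), np.float64(57.5)] z 35.16690901928405 [ 359.   -250.19   35.94] hue [ 17. 233. 197.]
side obj 449 [array([ 561.1, -354.5]), array([46.9, 47.1]), np.float64(11.5)] z 35.29783389057911 [ 560.51 -355.83   35.96] hue [120.  28.  92.]
side obj 503 [array([ 426.8, -380. ]), array([47. , 45.5]), np.float64(73.5)] z 35.09119308653101 [ 426.19 -381.17   35.82] hue [117.  28.  92.]
side button 49 [ 541.79 -234.16   42.61] [313.33 320.57]
side button 52 [ 445.95 -238.22   42.15] [270.63 334.  ]
side button 307 [ 358.93 -249.09   37.09] [231.27 350.93]
side button 62 [ 560.54 -356.1    42.26] [343.52 369.76]
side button 70 [ 426.18 -380.88   42.23] [281.8  401.33]
```

```bash
python3 - <<'E'
import cv2
p=cv2.imread('pics/top0.png');q=cv2.imread('pics/side0.png')
a=cv2.resize(p[155:275,110:230],None,fx=3.3,fy=3.3);b=cv2.resize(q[115:235,200:320],(a.shape[1],a.shape[0]))
cv2.imwrite('pics/c0.png',cv2.hconcat([a,b]))
E
```

```text
(no output)
```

View pics/c0.png

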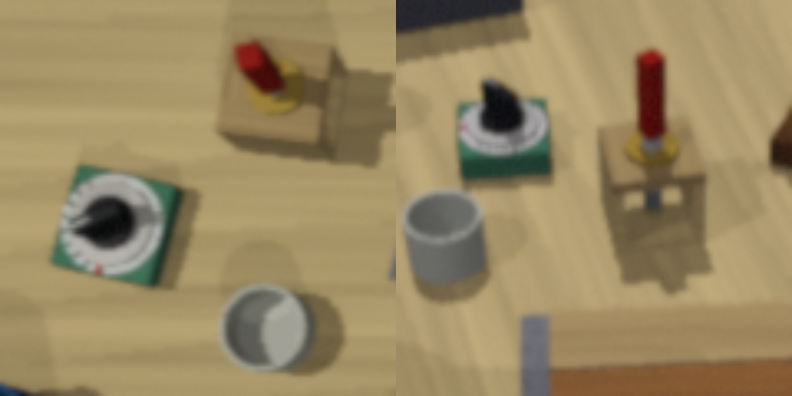

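The pointer sits about 80° clockwise of the red mark, and all the poses are measured. Now moving toward the brush.

Call:
apply_moves(
  plan=[
    [0,0,-3,1.77,3.69,0,1],
    [0,0,0,1.77,3.69,0,1],
    [0,0,0,1.77,3.69,0,1],
    [0,0,0,1.77,3.69,0,1],
    [0,0,0,1.77,3.69,0,1],
  ],
  squeeze=50,
)

```text
time: 0.52
position: [274.5, -436.3, 231.0]
ee_rot: [[0.972, 0.235, -0.0], [0.235, -0.972, 0.0], [-0.0, -0.001, -1.0]]
ft_force: [1.1, -0.6, -0.4]
opening: 85.7
finger_force: 0.0
```

Call:
apply_moves(
  plan=[
    [0,0,0,1.77,3.69,0,1],
    [0,0,0,1.77,3.69,0,1],
    [0,0,0,1.77,3.69,0,1],
    [0,0,0,1.77,3.69,0,1],
    [0,0,0,1.77,3.69,0,1],
  ],
)

```text
time: 0.93
position: [362.9, -251.9, 231.2]
ee_rot: [[0.972, 0.235, -0.0], [0.235, -0.972, -0.0], [-0.0, 0.0, -1.0]]
ft_force: [0.6, 0.2, 0.3]
opening: 85.2
finger_force: 0.0
```

Call:
apply_moves(
  plan=[
    [0,0,0,1.77,3.69,0,1],
    [0,0,0,1.77,3.69,0,1],
    [0,0,0,1.77,3.69,0,1],
    [0,0,0,1.77,3.69,0,1],
    [0,0,0,1.77,3.69,0,1],
  ],
)

```text
time: 1.35
position: [451.4, -67.5, 231.3]
ee_rot: [[0.972, 0.235, -0.0], [0.235, -0.972, -0.0], [-0.0, 0.0, -1.0]]
ft_force: [1.5, -0.6, 0.1]
opening: 85.3
finger_force: 0.0
```

Call:
apply_moves(
  plan=[
    [0,0,0,1.77,3.69,0,1],
    [0,0,0,1.77,3.69,0,1],
    [0,0,0,1.77,3.69,0,1],
    [0,0,0,1.77,3.69,0,1],
    [0,0,0,0,0,0,1],
  ],
)

```text
time: 1.77
position: [523.9, 87.7, 231.6]
ee_rot: [[0.97, 0.245, 0.002], [0.245, -0.97, 0.006], [0.004, -0.005, -1.0]]
ft_force: [0.7, 0.4, 0.4]
opening: 85.3
finger_force: 0.0
```

Call:
apply_moves(
  plan=[
    [0,0,0,1.74,3.52,0,1],
    [0,0,0,1.74,3.52,0,1],
    [0,0,0,1.74,3.52,0,1],
    [0,0,0,1.74,3.52,0,1],
    [0,0,0,1.74,3.52,0,1],
  ],
)

```text
time: 2.18
position: [609.4, 255.4, 230.8]
ee_rot: [[0.972, 0.235, -0.001], [0.235, -0.972, -0.001], [-0.001, 0.0, -1.0]]
ft_force: [1.3, 0.2, 0.3]
opening: 85.2
finger_force: 0.0
```

Call:
apply_moves(
  plan=[
    [0,0,0,0,0,0,1],
    [0,0,0,0,0,0,1],
  ],
)

```text
time: 2.35
position: [608.4, 256.9, 230.2]
ee_rot: [[0.971, 0.239, -0.002], [0.239, -0.971, 0.001], [-0.001, -0.001, -1.0]]
ft_force: [0.5, -0.7, -0.1]
opening: 85.5
finger_force: 0.0
```

```bash
python3 - <<'E'
from h import *
c=viewer.camera_params('wrist');print(c);s=readout.read_state();print(s['position'],s['ee_rot'])
p,d=shot('wrist','w0.png')
E
```

```text
{'mtx': array([[325.19,   0.  , 272.29],
       [  0.  , 325.19, 207.86],
       [  0.  ,   0.  ,   1.  ]]), 'position': array([675.39, 272.62, 373.72]), 'attitude': array([[ 0.24, -0.94, -0.26],
       [-0.97, -0.23, -0.06],
       [-0.  ,  0.27, -0.96]])}
[608.39 256.86 230.23] [[ 0.97  0.24 -0.  ]
 [ 0.24 -0.97  0.  ]
 [-0.   -0.   -1.  ]]
```

View pics/w0.png

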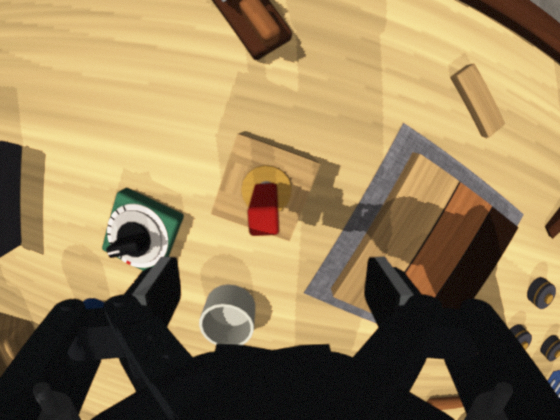

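The wrist view shows the red handle end at (263,222), aligned with the fingers and about 5 mm to their left. I'll shift, descend and grip.

Call:
apply_moves(
  plan=[
    [0,0,0,0.2,0.55,0,1],
    [0,0,0,0,0,-2.6,1],
    [0,0,0,0,0,-2.6,1],
    [0,0,0,0,0,-2.6,1],
    [0,0,0,0,0,-2.6,1],
  ],
)

```text
time: 2.82
position: [611.4, 257.9, 126.6]
ee_rot: [[0.972, 0.233, 0.001], [0.233, -0.972, -0.001], [0.001, 0.001, -1.0]]
ft_force: [-0.3, -0.1, -1.3]
opening: 85.3
finger_force: 0.0
```

Call:
apply_moves(
  plan=[
    [0,0,0,0,0,0,1],
    [0,0,0,0,0,0,-1],
    [0,0,0,0,0,0,-1],
    [0,0,0,0,0,0,-1],
    [0,0,0,0,0,0,-1],
  ],
)

```text
time: 3.23
position: [612.2, 260.1, 129.4]
ee_rot: [[0.972, 0.235, 0.003], [0.235, -0.972, 0.001], [0.003, -0.001, -1.0]]
ft_force: [-1.0, -0.5, 0.5]
opening: 39.0
finger_force: 0.0
```

Call:
apply_moves(
  plan=[
    [0,0,0,0,0,0,-1],
    [0,0,0,0,0,0,-1],
    [0,0,0,0,0,0,-1],
    [0,0,0,0,0,0,-1],
    [0,0,0,0,0,0,-1],
  ],
)

```text
time: 3.65
position: [611.3, 260.4, 127.7]
ee_rot: [[0.972, 0.236, 0.001], [0.236, -0.972, 0.001], [0.001, -0.001, -1.0]]
ft_force: [0.4, 1.2, 2.5]
opening: 19.4
finger_force: 52.8
```

Call:
apply_moves(
  plan=[
    [0,0,0,0,0,2.0,-1],
    [0,0,0,0,0,2.5,-1],
    [0,0,0,0,0,2.5,-1],
    [0,0,0,0,0,2.0,-1],
    [0,0,0,0,0,0,-1],
  ],
)

```text
time: 4.07
position: [613.2, 260.5, 221.8]
ee_rot: [[0.972, 0.235, 0.006], [0.235, -0.972, 0.002], [0.007, -0.001, -1.0]]
ft_force: [1.1, 1.4, -1.2]
opening: 19.5
finger_force: 52.7
```

Call:
apply_moves(
  plan=[
    [0,0,0,-3.5,0.2,0,-1],
    [0,0,0,-3.7,0.2,0,-1],
    [0,0,0,-3.7,0.2,0,-1],
    [0,0,0,-3.7,0.2,0,-1],
    [0,0,0,-3.7,0.2,0,-1],
  ],
)

```text
time: 4.48
position: [425.7, 268.7, 216.1]
ee_rot: [[0.972, 0.235, -0.002], [0.235, -0.972, -0.001], [-0.002, 0.001, -1.0]]
ft_force: [-0.4, 0.9, -0.4]
opening: 19.2
finger_force: 52.6
```

Call:
apply_moves(
  plan=[
    [0,0,0,0,0,0,-1],
    [0,0,0,0,0,0,-1],
    [0,0,0,0,0,0,-1],
  ],
)

```text
time: 4.73
position: [428.5, 269.2, 216.9]
ee_rot: [[0.972, 0.235, 0.0], [0.235, -0.972, -0.001], [-0.0, 0.001, -1.0]]
ft_force: [-0.1, -0.8, -1.3]
opening: 19.4
finger_force: 52.5
```

```bash
python3 - <<'E'
from h import *
s=readout.read_state();print(s['position'],s['opening'],s['ft_force'])
p,d=shot('side','s1.png');cv2.imwrite('pics/s1c.png',cv2.resize(p[60:260,130:330,::-1],None,fx=2.8,fy=2.8))
E
```

```text
[428.47 269.17 216.93] 19.41881425189259 [-0.09 -0.81 -1.33]
```

View pics/s1c.png

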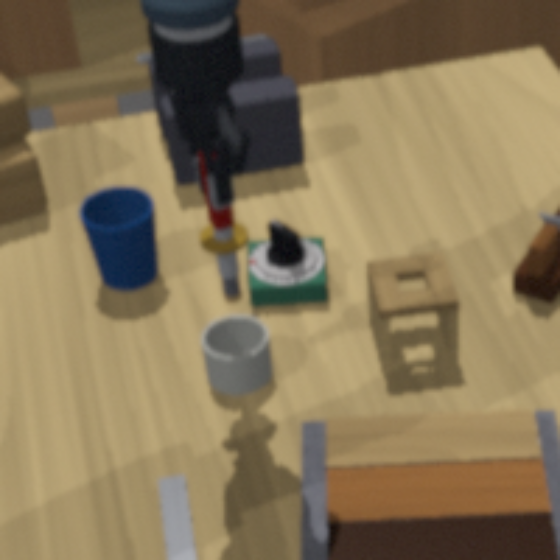

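```bash
python3 - <<'E'
from h import *
print(cast('side',[[212.9,164.3]],100),cast('side',[[212.9,164.3]],97),cast('side',[[130+411/2.8,160]],82))
p,d=shot('top');W=world('top',d);
# hole: points lower than 70 within stand rect
Z=W[...,2]
for n in ['top','side']:
    if n=='side': p,d=shot('side');W=world('side',d);Z=W[...,2]
    st=(Z>74)&(Z<87)&(np.hypot(W[...,0]-610,W[...,1]-265)<62)
    cs,h=cv2.findContours(st.astype(np.uint8),cv2.RETR_CCOMP,cv2.CHAIN_APPROX_NONE)
    for c,hh in zip(cs,h[0]):
        if len(c)>12:
            w=cast(n,c[:,0],80 if n=='top' else 82);r=cv2.minAreaRect(w[:,:2].astype(np.float32));print(n,'hole' if hh[3]>=0 else 'outer',np.array(r[0]),np.array(r[1]),r[2])
E
```

```text
[[432.78 276.42 100.  ]] [[433.2  280.15  97.  ]] [[610.79 263.05  82.  ]]
top outer [609.79 264.55] [81.06 80.42] 83.65467834472656
top hole [609.85 264.75] [33.9  33.98] 82.73049926757812
side outer [610.55 260.3 ] [92.21 80.43] 83.34764099121094
side hole [610.52 262.53] [30.77 33.  ] 83.56719207763672
```

Call:
apply_moves(
  plan=[
    [0,0,0,-0.2,0,-2.0,-1],
    [0,0,0,0,0,-2.2,-1],
    [0,0,0,0,0,-2.2,-1],
    [0,0,0,0,0,-2.0,-1],
    [0,0,0,0,0,0,-1],
  ],
)

```text
time: 5.3
position: [424.7, 267.9, 129.7]
ee_rot: [[0.972, 0.234, -0.006], [0.234, -0.972, -0.003], [-0.006, 0.002, -1.0]]
ft_force: [0.1, 0.3, -2.0]
opening: 19.2
finger_force: 52.5
```

Call:
apply_moves(
  plan=[
    [0,0,0,0,0,0,-1],
    [0,0,0,0,0,0,-1],
    [0,0,0,0,0,0,-1],
  ],
)

```text
time: 5.55
position: [427.2, 270.3, 134.6]
ee_rot: [[0.972, 0.235, 0.002], [0.235, -0.972, 0.001], [0.002, -0.001, -1.0]]
ft_force: [1.0, 0.3, -1.7]
opening: 19.3
finger_force: 52.5
```

Call:
apply_moves(
  plan=[
    [0,0,0,0,0,2.0,-1],
    [0,0,0,0,0,2.2,-1],
    [0,0,0,0,0,2.2,-1],
    [0,0,0,0,0,2.0,-1],
    [0,0,0,0,0,0,-1],
  ],
)

```text
time: 5.97
position: [428.6, 271.7, 222.3]
ee_rot: [[0.972, 0.235, 0.008], [0.235, -0.972, 0.005], [0.008, -0.003, -1.0]]
ft_force: [1.3, 0.3, -1.1]
opening: 19.1
finger_force: 52.7
```

Call:
apply_moves(
  plan=[
    [0,0,0,1.2,-3.7,0,-1],
    [0,0,0,1.2,-3.7,0,-1],
    [0,0,0,1.2,-3.7,0,-1],
    [0,0,0,1.2,-3.7,0,-1],
    [0,0,0,1.2,-3.7,0,-1],
  ],
)

```text
time: 6.38
position: [486.5, 82.9, 217.8]
ee_rot: [[0.972, 0.235, 0.001], [0.235, -0.972, -0.0], [0.001, 0.0, -1.0]]
ft_force: [0.8, 0.3, -0.7]
opening: 19.4
finger_force: 52.6
```

Call:
apply_moves(
  plan=[
    [0,0,0,0,0,-2.0,-1],
    [0,0,0,0,0,-2.0,-1],
    [0,0,0,0,0,-1.5,-1],
    [0,0,0,0,0,0,-1],
    [0,0,0,0,0,0,-1],
  ],
)

```text
time: 6.8
position: [485.7, 84.7, 162.3]
ee_rot: [[0.972, 0.235, -0.001], [0.235, -0.972, -0.0], [-0.001, -0.0, -1.0]]
ft_force: [0.1, -0.5, -0.3]
opening: 19.2
finger_force: 52.5
```

Call:
apply_moves(
  plan=[
    [0,0,0,0,0,-1.0,-1],
    [0,0,0,0,0,-0.6,-1],
    [0,0,0,0,0,0,-1],
    [0,0,0,0,0,0,-1],
  ],
)

```text
time: 7.13
position: [486.2, 84.9, 146.5]
ee_rot: [[0.972, 0.235, 0.0], [0.235, -0.972, 0.0], [0.0, 0.0, -1.0]]
ft_force: [0.5, 0.0, 0.6]
opening: 19.4
finger_force: 52.8
```

Call:
apply_moves(
  plan=[
    [0,0,0,0,0,-0.2,-1],
    [0,0,0,0,0,-0.2,-1],
    [0,0,0,0,0,0,-1],
    [0,0,0,0,0,0,-1],
  ],
)

```text
time: 7.47
position: [486.3, 84.8, 142.5]
ee_rot: [[0.972, 0.235, 0.0], [0.235, -0.972, 0.0], [0.0, -0.0, -1.0]]
ft_force: [-0.1, 0.5, 1.4]
opening: 19.4
finger_force: 52.9
```

```bash
python3 - <<'E'
from h import *
s=readout.read_state();print(s['position'],s['ft_force'])
p,d=shot('side','s2.png');cv2.imwrite('pics/s2c.png',cv2.resize(p[130:290,200:360,::-1],None,fx=3.5,fy=3.5,interpolation=cv2.INTER_CUBIC))
s=readout.read_state();print(s['position'],s['ft_force'])
E
```

```text
[486.25  84.84 142.45] [-0.13  0.53  1.41]
[486.26  84.83 142.47] [-0.87  0.73  1.66]
```

View pics/s2c.png

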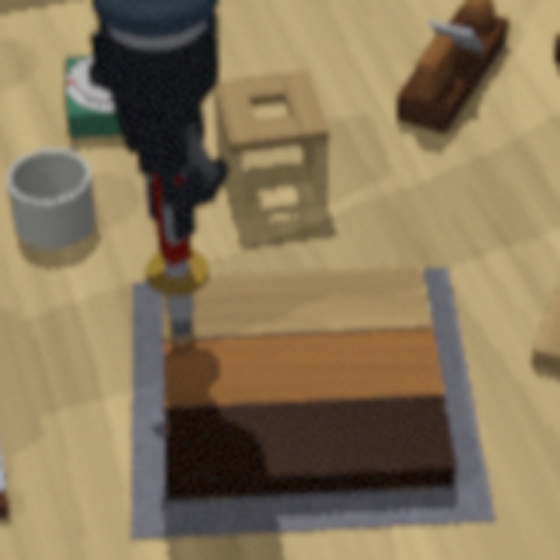

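The brush tip is on the pale seam at crop (182,343) with light contact. Drawing along it now.

Call:
apply_moves(
  plan=[
    [0,0,0,1.1,-0.27,0,-1],
    [0,0,0,1.1,-0.27,0,-1],
    [0,0,0,1.1,-0.27,0,-1],
    [0,0,0,1.1,-0.27,0,-1],
    [0,0,0,1.1,-0.27,0,-1],
  ],
)

```text
time: 7.93
position: [541.1, 71.0, 142.3]
ee_rot: [[0.972, 0.235, -0.001], [0.235, -0.972, -0.0], [-0.001, -0.0, -1.0]]
ft_force: [-1.3, 0.5, 1.4]
opening: 19.3
finger_force: 52.9
```

Call:
apply_moves(
  plan=[
    [0,0,0,1.1,-0.27,0,-1],
    [0,0,0,1.1,-0.27,0,-1],
    [0,0,0,1.1,-0.27,0,-1],
    [0,0,0,1.1,-0.27,0,-1],
    [0,0,0,1.1,-0.27,0,-1],
  ],
)

```text
time: 8.35
position: [596.1, 57.6, 142.2]
ee_rot: [[0.972, 0.235, -0.001], [0.235, -0.972, -0.0], [-0.001, -0.0, -1.0]]
ft_force: [-1.3, 0.7, 1.1]
opening: 19.3
finger_force: 52.9
```

Call:
apply_moves(
  plan=[
    [0,0,0,1.1,-0.27,0,-1],
    [0,0,0,1.1,-0.27,0,-1],
    [0,0,0,1.1,-0.27,0,-1],
    [0,0,0,1.1,-0.27,0,-1],
    [0,0,0,1.1,-0.27,0,-1],
  ],
)

```text
time: 8.77
position: [651.0, 44.1, 142.1]
ee_rot: [[0.972, 0.235, -0.001], [0.235, -0.972, -0.0], [-0.001, -0.0, -1.0]]
ft_force: [-0.1, -0.2, 2.0]
opening: 19.8
finger_force: 52.9
```

Call:
apply_moves(
  plan=[
    [0,0,0,0,0,0,-1],
    [0,0,0,0,0,0,-1],
  ],
)

```text
time: 8.93
position: [651.5, 43.9, 142.3]
ee_rot: [[0.972, 0.235, 0.001], [0.235, -0.972, -0.0], [0.001, 0.0, -1.0]]
ft_force: [1.0, -0.3, 1.0]
opening: 19.3
finger_force: 52.9
```

```bash
python3 - <<'E'
from h import *
p,d=shot('side','s3.png');cv2.imwrite('pics/s3c.png',cv2.resize(p[130:290,200:360,::-1],None,fx=3.5,fy=3.5,interpolation=cv2.INTER_CUBIC))
s=readout.read_state();print(s['position'],s['ft_force'])
E
```

```text
[651.1   44.18 142.42] [ 0.68 -1.33  0.22]
```

View pics/s3c.png

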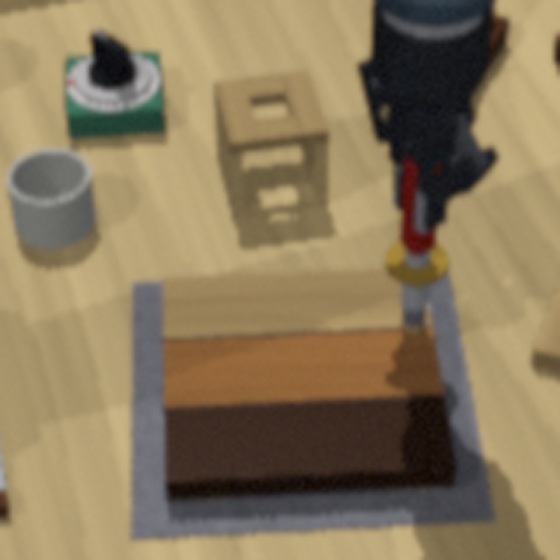

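The tip is at the far end of the pale seam, crop (413,328), still compressed. Back to the pot for the second dip.

Call:
apply_moves(
  plan=[
    [0,0,0,0,0,2.5,-1],
    [0,0,0,0,0,2.5,-1],
    [0,0,0,0,0,2.5,-1],
    [0,0,0,-2.8,2.83,0,-1],
    [0,0,0,-2.8,2.83,0,-1],
  ],
)

```text
time: 9.4
position: [595.4, 99.6, 218.5]
ee_rot: [[0.973, 0.231, 0.003], [0.231, -0.973, -0.0], [0.003, 0.001, -1.0]]
ft_force: [-0.1, 1.6, -1.8]
opening: 19.7
finger_force: 52.6
```

Call:
apply_moves(
  plan=[
    [0,0,0,-2.8,2.83,0,-1],
    [0,0,0,-2.8,2.83,0,-1],
    [0,0,0,-2.8,2.83,0,-1],
    [0,0,0,-2.8,2.83,0,-1],
    [0,0,0,-2.8,2.83,0,-1],
  ],
)

```text
time: 9.82
position: [452.2, 242.9, 217.0]
ee_rot: [[0.972, 0.236, -0.001], [0.236, -0.972, -0.001], [-0.001, 0.001, -1.0]]
ft_force: [0.7, 2.2, -0.9]
opening: 19.6
finger_force: 52.6
```

Call:
apply_moves(
  plan=[
    [0,0,0,-2.8,2.83,0,-1],
    [0,0,0,0,0,0,-1],
    [0,0,0,0,0,0,-1],
    [0,0,0,0,0,0,-1],
  ],
)

```text
time: 10.15
position: [426.5, 270.0, 217.1]
ee_rot: [[0.972, 0.236, -0.0], [0.236, -0.972, -0.001], [-0.001, 0.001, -1.0]]
ft_force: [1.0, -0.2, -0.7]
opening: 19.4
finger_force: 52.6
```

Call:
apply_moves(
  plan=[
    [0,0,0,0,0,-2.0,-1],
    [0,0,0,0,0,-2.2,-1],
    [0,0,0,0,0,-2.2,-1],
    [0,0,0,0,0,-2.0,-1],
    [0,0,0,0,0,0,-1],
  ],
)

```text
time: 10.57
position: [425.6, 267.3, 129.7]
ee_rot: [[0.973, 0.233, -0.006], [0.233, -0.973, -0.004], [-0.007, 0.003, -1.0]]
ft_force: [-0.2, -0.1, -1.3]
opening: 19.3
finger_force: 52.6
```

Call:
apply_moves(
  plan=[
    [0,0,0,0,0,0,-1],
    [0,0,0,0,0,0,-1],
    [0,0,0,0,0,0,-1],
  ],
)

```text
time: 10.82
position: [428.2, 270.8, 134.6]
ee_rot: [[0.972, 0.234, 0.002], [0.234, -0.972, 0.001], [0.002, -0.001, -1.0]]
ft_force: [0.2, 0.1, -0.8]
opening: 19.2
finger_force: 52.6
```

Call:
apply_moves(
  plan=[
    [0,0,0,0,0,2.0,-1],
    [0,0,0,0,0,2.2,-1],
    [0,0,0,0,0,2.2,-1],
    [0,0,0,0,0,2.0,-1],
    [0,0,0,0,0,0,-1],
  ],
)

```text
time: 11.23
position: [429.6, 272.4, 222.3]
ee_rot: [[0.972, 0.235, 0.008], [0.235, -0.972, 0.004], [0.008, -0.003, -1.0]]
ft_force: [0.9, 0.8, -1.0]
opening: 19.9
finger_force: 52.7
```

Call:
apply_moves(
  plan=[
    [0,0,0,0.63,-3.57,0,-1],
    [0,0,0,0.63,-3.57,0,-1],
    [0,0,0,0.63,-3.57,0,-1],
    [0,0,0,0.63,-3.57,0,-1],
    [0,0,0,0.63,-3.57,0,-1],
  ],
)

```text
time: 11.65
position: [458.7, 90.3, 217.8]
ee_rot: [[0.972, 0.235, 0.001], [0.235, -0.972, -0.0], [0.001, 0.0, -1.0]]
ft_force: [1.5, 0.4, -1.3]
opening: 19.2
finger_force: 52.6
```

Call:
apply_moves(
  plan=[
    [0,0,0,0.63,-3.57,0,-1],
    [0,0,0,0.63,-3.57,0,-1],
    [0,0,0,0,0,0,-1],
    [0,0,0,0,0,-2.5,-1],
    [0,0,0,0,0,-2.5,-1],
  ],
)

```text
time: 12.07
position: [472.9, 20.0, 168.2]
ee_rot: [[0.972, 0.233, 0.005], [0.233, -0.973, 0.0], [0.005, 0.001, -1.0]]
ft_force: [0.0, 0.5, -1.2]
opening: 19.6
finger_force: 52.7
```

Call:
apply_moves(
  plan=[
    [0,0,0,0,0,-1.0,-1],
    [0,0,0,0,0,0,-1],
    [0,0,0,0,0,0,-1],
    [0,0,0,0,0,0,-1],
  ],
)

```text
time: 12.4
position: [472.1, 21.1, 158.4]
ee_rot: [[0.972, 0.236, 0.002], [0.236, -0.972, 0.0], [0.002, 0.0, -1.0]]
ft_force: [0.5, 1.0, -0.4]
opening: 19.2
finger_force: 52.5
```

Down to 142, then draw the dark seam.

Call:
apply_moves(
  plan=[
    [0,0,0,-0.1,-0.1,-1.0,-1],
    [0,0,0,0,0,-0.4,-1],
    [0,0,0,0,0,-0.2,-1],
    [0,0,0,0,0,0,-1],
    [0,0,0,0,0,0,-1],
  ],
)

```text
time: 12.82
position: [470.7, 19.7, 141.6]
ee_rot: [[0.972, 0.235, 0.001], [0.235, -0.972, 0.0], [0.001, 0.0, -1.0]]
ft_force: [1.1, -0.7, 0.8]
opening: 19.3
finger_force: 53.0
```

Call:
apply_moves(
  plan=[
    [0,0,0,0,0,0,-1],
    [0,0,0,0,0,0,-1],
  ],
)

```text
time: 12.98
position: [470.6, 19.7, 141.6]
ee_rot: [[0.972, 0.235, 0.001], [0.235, -0.972, 0.0], [0.001, 0.0, -1.0]]
ft_force: [1.3, -0.2, 2.0]
opening: 19.5
finger_force: 52.9
```

```bash
python3 - <<'E'
from h import *
p,d=shot('side','s4.png');cv2.imwrite('pics/s4c.png',cv2.resize(p[130:290,200:360,::-1],None,fx=3.5,fy=3.5,interpolation=cv2.INTER_CUBIC))
s=readout.read_state();print(s['position'],s['ft_force'])
E
```

```text
[470.54  19.72 141.58] [ 1.24 -1.07  2.37]
```

View pics/s4c.png

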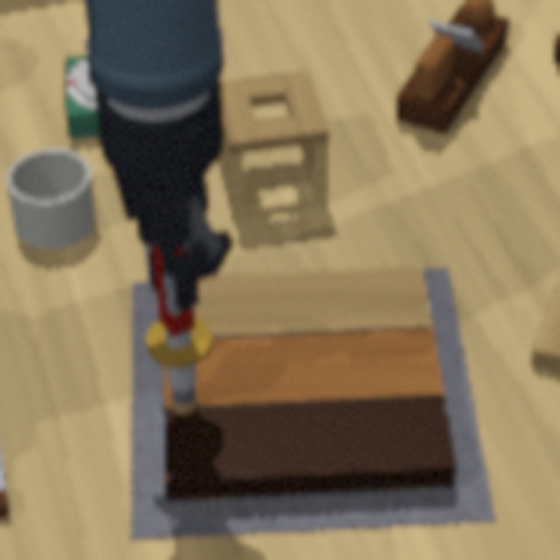

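The tip is on the dark seam's near end at crop (183,408).

Call:
apply_moves(
  plan=[
    [0,0,0,1.1,-0.27,0,-1],
    [0,0,0,1.1,-0.27,0,-1],
    [0,0,0,1.1,-0.27,0,-1],
    [0,0,0,1.1,-0.27,0,-1],
    [0,0,0,1.1,-0.27,0,-1],
  ],
)

```text
time: 13.45
position: [524.3, 6.2, 140.9]
ee_rot: [[0.972, 0.235, -0.003], [0.235, -0.972, -0.0], [-0.003, -0.001, -1.0]]
ft_force: [-2.0, 0.7, 1.7]
opening: 19.8
finger_force: 53.0
```

Call:
apply_moves(
  plan=[
    [0,0,0,1.1,-0.27,0,-1],
    [0,0,0,1.1,-0.27,0,-1],
    [0,0,0,1.1,-0.27,0,-1],
    [0,0,0,1.1,-0.27,0,-1],
    [0,0,0,1.1,-0.27,0,-1],
  ],
)

```text
time: 13.87
position: [579.4, -7.3, 140.9]
ee_rot: [[0.972, 0.235, -0.003], [0.235, -0.972, 0.0], [-0.003, -0.001, -1.0]]
ft_force: [-1.1, -0.8, 1.0]
opening: 19.4
finger_force: 53.0
```

Call:
apply_moves(
  plan=[
    [0,0,0,1.1,-0.27,0,-1],
    [0,0,0,1.1,-0.27,0,-1],
    [0,0,0,1.1,-0.27,0,-1],
    [0,0,0,1.1,-0.27,0,-1],
    [0,0,0,1.1,-0.27,0,-1],
  ],
)

```text
time: 14.28
position: [634.4, -20.7, 140.8]
ee_rot: [[0.972, 0.235, -0.003], [0.235, -0.972, 0.0], [-0.003, -0.001, -1.0]]
ft_force: [-1.5, 0.4, 1.5]
opening: 19.5
finger_force: 53.0
```

Call:
apply_moves(
  plan=[
    [0,0,0,0,0,0,-1],
    [0,0,0,0,0,0,-1],
  ],
)

```text
time: 14.45
position: [635.2, -20.9, 141.2]
ee_rot: [[0.972, 0.235, 0.0], [0.235, -0.972, -0.0], [0.0, 0.0, -1.0]]
ft_force: [2.0, -0.8, 1.6]
opening: 19.3
finger_force: 53.0
```

Call:
apply_moves(
  plan=[
    [0,0,0,0,0,2.5,-1],
    [0,0,0,0,0,3.0,-1],
    [0,0,0,0,0,2.5,-1],
    [0,0,0,0,0,0,-1],
  ],
)

```text
time: 14.78
position: [637.0, -20.2, 226.4]
ee_rot: [[0.972, 0.235, 0.007], [0.235, -0.972, 0.0], [0.007, 0.001, -1.0]]
ft_force: [0.8, -0.2, -0.2]
opening: 19.6
finger_force: 52.7
```

Call:
apply_moves(
  plan=[
    [0,0,0,-0.3,3.5,0,-1],
    [0,0,0,-0.3,3.5,0,-1],
    [0,0,0,-0.3,3.5,0,-1],
    [0,0,0,-0.3,3.5,0,-1],
    [0,0,0,-0.3,3.5,0,-1],
  ],
)

```text
time: 15.2
position: [618.2, 155.6, 220.2]
ee_rot: [[0.972, 0.235, -0.002], [0.235, -0.972, -0.001], [-0.003, 0.0, -1.0]]
ft_force: [0.3, -0.4, -1.5]
opening: 19.1
finger_force: 52.6
```

Call:
apply_moves(
  plan=[
    [0,0,0,-0.3,3.5,0,-1],
    [0,0,0,-0.3,3.5,0,-1],
    [0,0,0,-0.3,3.5,0,-1],
    [0,0,0,0,0,0,-1],
    [0,0,0,0,0,0,-1],
  ],
)

```text
time: 15.62
position: [608.4, 262.5, 220.1]
ee_rot: [[0.971, 0.241, -0.003], [0.241, -0.971, 0.001], [-0.003, -0.001, -1.0]]
ft_force: [0.8, -0.1, -0.7]
opening: 18.9
finger_force: 52.6
```

Call:
apply_moves(
  plan=[
    [0,0,0,0,0,0,-1],
    [0,0,0,0,0,0,-1],
  ],
)

```text
time: 15.78
position: [611.0, 257.1, 220.6]
ee_rot: [[0.972, 0.233, -0.001], [0.233, -0.972, -0.002], [-0.001, 0.002, -1.0]]
ft_force: [-0.0, -0.0, -1.7]
opening: 19.2
finger_force: 52.6
```

```bash
python3 - <<'E'
from h import *
p,d=shot('side','s5.png');cv2.imwrite('pics/s5c.png',cv2.resize(p[80:240,200:360,::-1],None,fx=3.5,fy=3.5,interpolation=cv2.INTER_CUBIC))
s=readout.read_state();print(s['position'],s['ft_force'])
E
```

```text
[611.28 257.03 220.79] [ 0.03 -1.18 -0.79]
```

View pics/s5c.png

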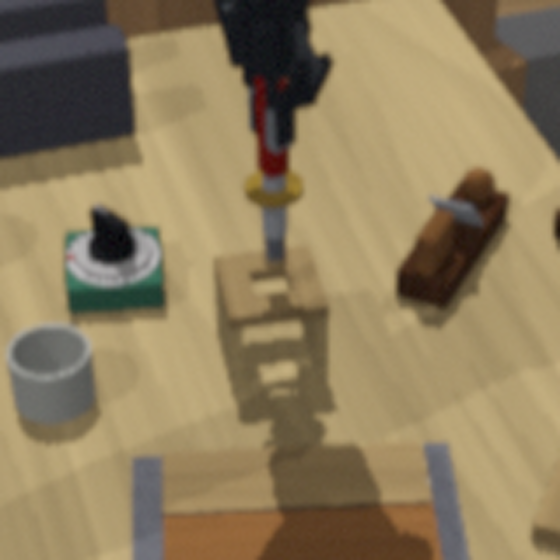

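Call:
apply_moves(
  plan=[
    [0,0,0,0,0,0,-1],
    [0,0,0,0,0,0,-1],
    [0,0,0,0,0,0,-1],
  ],
)

```text
time: 16.08
position: [611.3, 258.5, 221.4]
ee_rot: [[0.972, 0.234, 0.0], [0.234, -0.972, -0.0], [0.0, 0.0, -1.0]]
ft_force: [0.6, 0.2, -1.4]
opening: 19.5
finger_force: 52.6
```

```bash
python3 - <<'E'
from h import *
s=readout.read_state();print(s['position'])
for n in ['side','top']:
    p,d=shot(n);W=world(n,d);hsv=cv2.cvtColor(p,cv2.COLOR_RGB2HSV)
    near=np.hypot(W[...,0]-611,W[...,1]-262)<45
    m=near&(W[...,2]>100)&(W[...,2]<172)
    for a,b in [(100,125),(125,150),(150,168),(168,183),(183,200)]:
        q=m&(W[...,2]>a)&(W[...,2]<b)
        if n=='top': q=near&(W[...,2]>a)&(W[...,2]<b)
        if q.sum()>3: print(n,a,q.sum(),W[q][:,0].min(),W[q][:,0].max(),W[q].mean(0),hsv[q].mean(0))
    print(cast(n,[[278.9,152.9]],106))
E
```

```text
[611.34 258.46 221.35]
side 100 34 604.6898595118121 621.0972566264984 [613.21 253.43 115.37] [39.03 61.85 91.  ]
side 125 43 604.0596794845967 621.6006917474976 [612.49 252.47 137.33] [72.26 21.53 96.16]
side 150 34 603.7295818746506 620.427005998894 [611.58 251.69 157.04] [ 65.94  27.03 100.56]
[[617.04 262.49 106.  ]]
[[680.81  46.   106.  ]]
```

Call:
apply_moves(
  plan=[
    [0,0,0,-0.25,0.2,-1.0,-1],
    [0,0,0,0,0,0,-1],
    [0,0,0,0,0,-1.5,-1],
    [0,0,0,0,0,-1.5,-1],
    [0,0,0,0,0,0,-1],
  ],
)

```text
time: 16.6
position: [606.5, 260.3, 177.8]
ee_rot: [[0.972, 0.236, -0.005], [0.236, -0.972, -0.003], [-0.006, 0.001, -1.0]]
ft_force: [-0.2, -0.5, -1.2]
opening: 19.4
finger_force: 52.6
```

Call:
apply_moves(
  plan=[
    [0,0,0,0,0,-1.5,-1],
    [0,0,0,0,0,-1.5,-1],
    [0,0,0,0,0,-1.2,-1],
    [0,0,0,0,0,0,-1],
    [0,0,0,0,0,0,-1],
  ],
)

```text
time: 17.02
position: [608.3, 261.3, 139.1]
ee_rot: [[0.972, 0.236, -0.001], [0.236, -0.972, -0.0], [-0.001, 0.0, -1.0]]
ft_force: [0.8, -0.5, -0.9]
opening: 19.0
finger_force: 52.6
```

Call:
apply_moves(
  plan=[
    [0,0,0,0,0,-0.7,-1],
    [0,0,0,0,0,0,-1],
    [0,0,0,0,0,0,-1],
    [0,0,0,0,0,0,-1],
  ],
)

```text
time: 17.35
position: [608.9, 261.3, 132.7]
ee_rot: [[0.972, 0.235, 0.001], [0.235, -0.972, 0.0], [0.001, -0.0, -1.0]]
ft_force: [0.4, -0.1, -0.0]
opening: 19.3
finger_force: 52.6
```

Call:
apply_moves(
  plan=[
    [0,0,0,0,0,-0.35,-1],
    [0,0,0,0,0,0,-1],
    [0,0,0,0,0,0,-1],
    [0,0,0,0,0,0,0],
    [0,0,0,0,0,0,1],
  ],
)

```text
time: 17.77
position: [608.8, 261.3, 129.0]
ee_rot: [[0.972, 0.235, 0.0], [0.235, -0.972, 0.0], [0.0, -0.0, -1.0]]
ft_force: [0.6, -1.0, -0.1]
opening: 42.4
finger_force: 0.0
```

Call:
apply_moves(
  plan=[
    [0,0,0,0,0,0,1],
    [0,0,0,0,0,0,1],
    [0,0,0,0,0,0,1],
    [0,0,0,0,0,0,1],
    [0,0,0,0,0,0,1],
  ],
)

```text
time: 18.18
position: [608.7, 261.2, 128.8]
ee_rot: [[0.972, 0.235, 0.0], [0.235, -0.972, 0.0], [0.0, -0.0, -1.0]]
ft_force: [-0.2, 0.7, 0.0]
opening: 85.3
finger_force: 0.0
```

Call:
apply_moves(
  plan=[
    [0,0,0,0,0,3,1],
    [0,0,0,0,0,3,1],
    [0,0,0,0,0,4,1],
    [0,0,0,0,0,2,1],
    [0,0,0,0,0,0,1],
  ],
)

```text
time: 18.6
position: [611.4, 262.9, 255.0]
ee_rot: [[0.972, 0.235, 0.009], [0.235, -0.972, 0.004], [0.01, -0.002, -1.0]]
ft_force: [0.1, 0.4, 0.5]
opening: 85.4
finger_force: 0.0
```

Call:
apply_moves(
  plan=[
    [0,0,0,-1.0,-3.75,0,1],
    [0,0,0,-1.0,-3.75,0,1],
    [0,0,0,-1.0,-3.75,0,1],
    [0,0,0,-1.0,-3.75,0,1],
    [0,0,0,-1.0,-3.75,0,1],
  ],
)

```text
time: 19.02
position: [557.5, 71.9, 248.2]
ee_rot: [[0.972, 0.235, -0.001], [0.235, -0.972, -0.0], [-0.001, 0.0, -1.0]]
ft_force: [0.6, 0.7, -0.1]
opening: 85.4
finger_force: 0.0
```

Call:
apply_moves(
  plan=[
    [0,0,0,-1.0,-3.75,0,1],
    [0,0,0,-1.0,-3.75,0,1],
    [0,0,0,0,0,0,1],
    [0,0,0,0,0,0,1],
    [0,0,0,0,0,0,1],
  ],
)

```text
time: 19.43
position: [538.6, -0.7, 248.6]
ee_rot: [[0.972, 0.235, -0.0], [0.235, -0.972, 0.001], [-0.0, -0.001, -1.0]]
ft_force: [-0.1, 0.5, 0.2]
opening: 85.6
finger_force: 0.0
```

```bash
cat >> h.py <<'E'
def weights(n='top',f=None):
    p,d=shot(n,f);W=world(n,d);hsv=cv2.cvtColor(p,cv2.COLOR_RGB2HSV);X,Y,Z=W[...,0],W[...,1],W[...,2];out=[]
    for b,a in blobs((Z>29)&(Z<46)&(Y<-60)&(X>250)&(X<720),120):
        r=cv2.minAreaRect(W[b][:,:2].astype(np.float32))
        if max(r[1])<56: print(n,'ORANGE' if np.median(hsv[b],0)[1]>150 else 'weight',np.array(r[0]),np.array(r[1]),'z',np.median(Z[b]))
    m=(Z>20)&(Z<200)&(np.hypot(X-610,Y-264)<70)
    for lo,hi,nm in [(84,92,'collar'),(100,172,'handle'),(173,186,'handtop')]:
        q=(Z>lo)&(Z<hi)&(np.hypot(X-610,Y-264)<40)
        if q.sum()>3: r=cv2.minAreaRect(W[q][:,:2].astype(np.float32));print(n,nm,np.array(r[0]),np.array(r[1]),W[q].mean(0))
    q=(Z>44)&(Z<54)&(np.hypot(X-427,Y-270)<60);r=cv2.minAreaRect(W[q][:,:2].astype(np.float32));print(n,'pot',np.array(r[0]),np.array(r[1]))
E
python3 - <<'E'
from h import *
print(readout.read_state()['position']);weights('top','t6.png');weights('side','s6.png')
E
```

```text
[538.58  -0.72 248.55]
top weight [ 559.14 -353.86] [46.32 45.58] z 33.22428299398803
top weight [ 540.17 -231.73] [45.6  44.19] z 33.55876074607045
top weight [ 425.16 -379.25] [43.78 48.02] z 33.06940262139392
top collar [606.04 257.82] [39.45 43.67] [605.28 255.78  85.94]
top handle [605.   254.64] [12.02 24.48] [603.57 255.36 138.19]
top handtop [609.33 260.03] [20.   20.15] [608.72 259.79 176.43]
top pot [426.77 270.26] [66.77 65.43]
side weight [ 542.34 -232.31] [45.92 46.33] z 35.51429458334189
side weight [ 446.38 -237.  ] [47.29 46.45] z 35.2879129618517
side ORANGE [ 359.55 -249.11] [47.25 46.96] z 35.31616466948941
side weight [ 560.62 -354.4 ] [46.92 47.32] z 35.24315566471887
side weight [ 426.53 -380.67] [46.   45.75] z 35.310511528036386
side collar [607.84 249.9 ] [72.17 42.62] [605.34 249.86  87.13]
side handle [602.62 252.89] [ 5.75 12.98] [603.83 252.52 110.03]
side pot [427.86 269.73] [71.49 65.74]
```

Brush is hung, and all four weights and the pot are where they were. Fetching weight A.

Call:
apply_moves(
  plan=[
    [0,0,0,0.04,-3.86,0,1],
    [0,0,0,0.04,-3.86,0,1],
    [0,0,0,0.04,-3.86,0,1],
    [0,0,0,0.04,-3.86,0,1],
    [0,0,0,0.04,-3.86,0,1],
  ],
)

```text
time: 19.95
position: [541.3, -194.3, 248.7]
ee_rot: [[0.971, 0.238, 0.0], [0.238, -0.971, 0.0], [0.0, -0.0, -1.0]]
ft_force: [1.5, -0.3, -1.0]
opening: 85.5
finger_force: 0.0
```

Call:
apply_moves(
  plan=[
    [0,0,0,0.04,-3.86,0,1],
    [0,0,0,0,0,-4,1],
    [0,0,0,0,0,-4,1],
    [0,0,0,0,0,-4,1],
    [0,0,0,0,0,-3.5,1],
  ],
)

```text
time: 20.37
position: [541.3, -231.1, 91.3]
ee_rot: [[0.971, 0.237, -0.0], [0.237, -0.971, 0.001], [-0.0, -0.001, -1.0]]
ft_force: [0.3, 0.2, 0.4]
opening: 85.3
finger_force: 0.0
```

Call:
apply_moves(
  plan=[
    [0,0,0,0,0,0,1],
    [0,0,0,0,0,0,1],
    [0,0,0,0,0,0,1],
  ],
)

```text
time: 20.62
position: [543.0, -232.4, 95.7]
ee_rot: [[0.972, 0.237, 0.003], [0.237, -0.972, -0.001], [0.002, 0.001, -1.0]]
ft_force: [0.4, -0.2, 0.6]
opening: 85.1
finger_force: 0.0
```

```bash
python3 - <<'E'
from h import *
print(readout.read_state()['position']);weights('top')
p,d=shot('wrist','w7.png')
E
```

```text
[ 542.96 -232.39   95.66]
top weight [ 444.15 -235.94] [46.71 45.89] z 32.95185952433371
top ORANGE [ 357.35 -248.07] [45.79 46.65] z 33.27378715258635
top collar [605.44 258.72] [37.44 45.69] [604.95 256.8   85.89]
top handle [607.11 259.89] [17.12 21.23] [603.48 255.52 138.13]
top handtop [608.65 260.02] [19.4  19.68] [608.42 259.77 176.79]
top pot [426.5  269.88] [66.5  66.45]
```

View pics/w7.png

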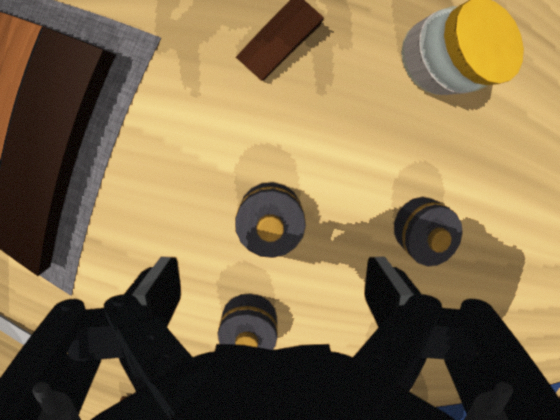

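The wrist view shows weight A centred between the fingers at (270,225). Descending and gripping.

Call:
apply_moves(
  plan=[
    [0,0,0,-0.1,0,-3,1],
    [0,0,0,0,0,-3,1],
    [0,0,0,0,0,-2.2,1],
    [0,0,0,0,0,-0.5,1],
    [0,0,0,0,0,-0.5,1],
  ],
  squeeze=60,
)

```text
time: 21.13
position: [540.9, -233.1, 2.7]
ee_rot: [[0.972, 0.235, 0.001], [0.235, -0.972, -0.001], [0.001, 0.001, -1.0]]
ft_force: [0.3, -0.2, 0.5]
opening: 85.3
finger_force: 0.0
```

Call:
apply_moves(
  plan=[
    [0,0,0,0,0,0,0.5],
    [0,0,0,0,0,0,-1],
    [0,0,0,0,0,0,-1],
    [0,0,0,0,0,0,-1],
    [0,0,0,0,0,0,-1],
  ],
)

```text
time: 21.55
position: [541.3, -233.0, 3.7]
ee_rot: [[0.972, 0.235, 0.002], [0.235, -0.972, -0.001], [0.002, 0.001, -1.0]]
ft_force: [-1.2, 1.0, 8.1]
opening: 46.6
finger_force: 60.7
```

Call:
apply_moves(
  plan=[
    [0,0,0,0,0,0,-1],
    [0,0,0,0,0,0,-1],
  ],
)

```text
time: 21.72
position: [541.3, -233.0, 3.7]
ee_rot: [[0.972, 0.235, 0.002], [0.235, -0.972, -0.001], [0.002, 0.001, -1.0]]
ft_force: [-1.8, 1.0, 7.8]
opening: 46.9
finger_force: 60.7
```

Call:
apply_moves(
  plan=[
    [0,0,0,0,0,2,-1],
    [0,0,0,0,0,2.5,-1],
    [0,0,0,0,0,2.5,-1],
    [0,0,0,0,0,2.5,-1],
    [0,0,0,0,0,0,-1],
  ],
)

```text
time: 22.13
position: [542.9, -234.1, 101.6]
ee_rot: [[0.972, 0.235, 0.007], [0.235, -0.972, -0.003], [0.006, 0.005, -1.0]]
ft_force: [2.0, -0.2, -5.6]
opening: 46.5
finger_force: 64.9
```

Call:
apply_moves(
  plan=[
    [0,0,0,0.95,3.71,0,-1],
    [0,0,0,0.95,3.71,0,-1],
    [0,0,0,0.95,3.71,0,-1],
    [0,0,0,0.95,3.71,0,-1],
    [0,0,0,0.95,3.71,0,-1],
  ],
)

```text
time: 22.55
position: [586.6, -45.7, 95.4]
ee_rot: [[0.972, 0.235, -0.002], [0.235, -0.972, 0.0], [-0.002, -0.001, -1.0]]
ft_force: [0.4, -0.4, -6.1]
opening: 46.4
finger_force: 64.6
```

Call:
apply_moves(
  plan=[
    [0,0,0,0.95,3.71,0,-1],
    [0,0,0,0.95,3.71,0,-1],
    [0,0,0,0.95,3.71,0,-1],
    [0,0,0,0,0,0,-1],
    [0,0,0,0,0,0,-1],
  ],
)

```text
time: 22.97
position: [615.1, 68.5, 95.4]
ee_rot: [[0.97, 0.241, -0.002], [0.241, -0.97, 0.002], [-0.001, -0.003, -1.0]]
ft_force: [0.4, -0.6, -6.1]
opening: 46.0
finger_force: 64.8
```

Call:
apply_moves(
  plan=[
    [0,0,0,0,0,-2.5,-1],
    [0,0,0,0,0,-2,-1],
    [0,0,0,0,0,0,-1],
    [0,0,0,0,0,0,-1],
    [0,0,0,0,0,0,-1],
  ],
)

```text
time: 23.38
position: [616.3, 63.1, 52.2]
ee_rot: [[0.972, 0.234, 0.0], [0.234, -0.972, -0.0], [0.0, 0.0, -1.0]]
ft_force: [0.6, -0.4, -6.3]
opening: 46.5
finger_force: 64.5
```

Call:
apply_moves(
  plan=[
    [0,0,0,0,0,-1.2,-1],
    [0,0,0,0,0,-0.4,-1],
    [0,0,0,0,0,-0.2,-1],
    [0,0,0,0,0,0,-1],
    [0,0,0,0,0,0,-1],
  ],
)

```text
time: 23.8
position: [616.2, 63.9, 33.9]
ee_rot: [[0.972, 0.235, 0.0], [0.235, -0.972, 0.0], [0.0, 0.0, -1.0]]
ft_force: [0.2, -0.4, -7.0]
opening: 46.5
finger_force: 65.2
```

Call:
apply_moves(
  plan=[
    [0,0,0,0,0,0,0.4],
    [0,0,0,0,0,0,0.6],
    [0,0,0,0,0,0,0.8],
    [0,0,0,0,0,0,1],
    [0,0,0,0,0,0,1],
  ],
)

```text
time: 24.22
position: [616.5, 64.0, 34.2]
ee_rot: [[0.972, 0.235, 0.001], [0.235, -0.972, 0.0], [0.001, 0.0, -1.0]]
ft_force: [-0.2, 0.3, 0.2]
opening: 85.3
finger_force: 0.0
```

Call:
apply_moves(
  plan=[
    [0,0,0,0,0,2,1],
    [0,0,0,0,0,2.5,1],
    [0,0,0,0,0,2.5,1],
    [0,0,0,0,0,2,1],
    [0,0,0,0,0,0,1],
  ],
)

```text
time: 24.63
position: [619.2, 64.4, 128.5]
ee_rot: [[0.972, 0.235, 0.008], [0.235, -0.972, 0.001], [0.008, 0.001, -1.0]]
ft_force: [1.0, -0.0, 0.8]
opening: 85.4
finger_force: 0.0
```

Call:
apply_moves(
  plan=[
    [0,0,0,-1.9,-3.34,0,1],
    [0,0,0,-1.9,-3.34,0,1],
    [0,0,0,-1.9,-3.34,0,1],
    [0,0,0,-1.9,-3.34,0,1],
    [0,0,0,-1.9,-3.34,0,1],
  ],
)

```text
time: 25.05
position: [519.8, -104.4, 123.5]
ee_rot: [[0.972, 0.236, -0.0], [0.236, -0.972, -0.0], [-0.0, 0.0, -1.0]]
ft_force: [1.3, -1.0, 0.0]
opening: 85.4
finger_force: 0.0
```

Call:
apply_moves(
  plan=[
    [0,0,0,-1.9,-3.34,0,1],
    [0,0,0,-1.9,-3.34,0,1],
    [0,0,0,-1.9,-3.34,0,1],
    [0,0,0,-1.9,-3.34,0,1],
    [0,0,0,0,0,0,1],
  ],
)

```text
time: 25.47
position: [439.6, -244.8, 123.3]
ee_rot: [[0.975, 0.224, -0.004], [0.224, -0.975, -0.004], [-0.004, 0.003, -1.0]]
ft_force: [-0.7, -0.5, -0.8]
opening: 85.4
finger_force: 0.0
```

Call:
apply_moves(
  plan=[
    [0,0,0,0,0,0,1],
    [0,0,0,0,0,0,1],
  ],
)

```text
time: 25.63
position: [445.3, -236.2, 123.6]
ee_rot: [[0.972, 0.235, 0.0], [0.235, -0.972, 0.001], [0.0, -0.0, -1.0]]
ft_force: [-0.2, 1.1, -0.3]
opening: 85.4
finger_force: 0.0
```

```bash
cat >> h.py <<'E'
def placed():
    for n in ['top','side']:
        p,d=shot(n);W=world(n,d);hsv=cv2.cvtColor(p,cv2.COLOR_RGB2HSV);Z=W[...,2];R=(W[...,:2]-[563.1,30.7])@np.array([[.9716,.2368],[-.2368,.9716]])
        for b,a in blobs((Z>57)&(Z<82)&(abs(R).max(-1)<110),60):
            r=cv2.minAreaRect(R[b].astype(np.float32));print(n,'placed in panel frame',np.array(r[0]),np.array(r[1]),'z',np.median(Z[b]))
E
python3 - <<'E'
from h import *
print(readout.read_state()['position']);weights('top');weights('side');placed()
E
```

```text
[ 445.3  -236.21  123.63]
top ORANGE [ 357.57 -247.33] [46.66 45.22] z 33.32172880760254
top collar [607.87 259.63] [43.23 44.56] [604.5  256.26  86.  ]
top handle [604.63 254.43] [12.57 24.14] [603.42 255.41 137.8 ]
top handtop [608.68 259.8 ] [19.3  20.09] [608.45 259.73 176.25]
top pot [426.44 270.71] [66.49 65.2 ]
side weight [ 446.9  -235.89] [47.08 46.28] z 35.092268498714475
side ORANGE [ 359.73 -248.65] [47.24 47.91] z 35.266467758918566
side weight [ 561.55 -354.1 ] [47.35 46.69] z 35.37672520231979
side weight [ 426.76 -380.08] [46.06 45.38] z 35.36037857452487
side handle [607.41 257.28] [15.61 27.23] [613.36 254.97 163.73]
side handtop [609.71 261.6 ] [19.72 23.35] [609.38 257.96 177.95]
side pot [407.05 269.66] [24.29 65.1 ]
top placed in panel frame [43.82 43.97] [45.18 45.21] z 62.99903850357828
side placed in panel frame [47.1  44.14] [48.39 43.74] z 65.54363706433418
```

Call:
apply_moves(
  plan=[
    [0,0,0,0,0,-3.5,1],
    [0,0,0,0,0,-3.5,1],
    [0,0,0,0,0,-3,1],
    [0,0,0,0,0,-1.5,1],
    [0,0,0,0,0,-0.5,1],
  ],
)

```text
time: 26.25
position: [443.8, -234.8, 1.2]
ee_rot: [[0.971, 0.237, -0.004], [0.237, -0.971, 0.002], [-0.003, -0.003, -1.0]]
ft_force: [0.9, -0.5, 0.1]
opening: 85.0
finger_force: 0.0
```

Call:
apply_moves(
  plan=[
    [0,0,0,0,0,0,0.5],
    [0,0,0,0,0,0,-1],
    [0,0,0,0,0,0,-1],
    [0,0,0,0,0,0,-1],
    [0,0,0,0,0,0,-1],
  ],
)

```text
time: 26.67
position: [446.3, -236.9, 5.4]
ee_rot: [[0.972, 0.235, 0.003], [0.235, -0.972, -0.001], [0.002, 0.002, -1.0]]
ft_force: [-0.4, 2.2, 6.0]
opening: 46.6
finger_force: 61.1
```

Call:
apply_moves(
  plan=[
    [0,0,0,0,0,0,-1],
    [0,0,0,0,0,0,-1],
  ],
)

```text
time: 26.83
position: [446.3, -236.9, 5.4]
ee_rot: [[0.972, 0.235, 0.003], [0.235, -0.972, -0.001], [0.002, 0.002, -1.0]]
ft_force: [-0.3, 1.4, 5.4]
opening: 46.6
finger_force: 61.1
```

Call:
apply_moves(
  plan=[
    [0,0,0,0,0,2,-1],
    [0,0,0,0,0,2.5,-1],
    [0,0,0,0,0,2.5,-1],
    [0,0,0,0,0,2.5,-1],
    [0,0,0,0,0,0,-1],
  ],
)

```text
time: 27.25
position: [447.8, -238.1, 103.5]
ee_rot: [[0.972, 0.235, 0.007], [0.235, -0.972, -0.004], [0.006, 0.005, -1.0]]
ft_force: [0.0, -0.7, -5.5]
opening: 46.1
finger_force: 64.2
```

Call:
apply_moves(
  plan=[
    [0,0,0,0.94,3.57,0,-1],
    [0,0,0,0.94,3.57,0,-1],
    [0,0,0,0.94,3.57,0,-1],
    [0,0,0,0.94,3.57,0,-1],
    [0,0,0,0.94,3.57,0,-1],
  ],
)

```text
time: 27.67
position: [491.5, -56.6, 98.3]
ee_rot: [[0.972, 0.235, -0.001], [0.235, -0.972, -0.0], [-0.001, -0.0, -1.0]]
ft_force: [1.1, -1.5, -5.4]
opening: 46.2
finger_force: 63.9
```

Call:
apply_moves(
  plan=[
    [0,0,0,0.94,3.57,0,-1],
    [0,0,0,0.94,3.57,0,-1],
    [0,0,0,0.94,3.57,0,-1],
    [0,0,0,0.94,3.57,0,-1],
    [0,0,0,0,0,0,-1],
  ],
)

```text
time: 28.08
position: [530.9, 95.3, 99.0]
ee_rot: [[0.969, 0.245, 0.003], [0.245, -0.969, 0.007], [0.005, -0.006, -1.0]]
ft_force: [0.5, 2.0, -4.9]
opening: 46.3
finger_force: 64.0
```

Call:
apply_moves(
  plan=[
    [0,0,0,0,0,-2.0,-1],
    [0,0,0,0,0,-2,-1],
    [0,0,0,0,0,0,-1],
    [0,0,0,0,0,0,-1],
    [0,0,0,0,0,0,-1],
  ],
)

```text
time: 28.5
position: [529.8, 84.3, 59.2]
ee_rot: [[0.972, 0.235, 0.0], [0.235, -0.972, 0.0], [0.0, 0.0, -1.0]]
ft_force: [0.6, 0.2, -4.7]
opening: 46.4
finger_force: 63.9
```

Call:
apply_moves(
  plan=[
    [0,0,0,0,0,-1.6,-1],
    [0,0,0,0,0,-0.5,-1],
    [0,0,0,0,0,-0.2,-1],
    [0,0,0,0,0,0,-1],
    [0,0,0,0,0,0,-1],
  ],
)

```text
time: 28.92
position: [530.0, 84.7, 36.4]
ee_rot: [[0.972, 0.235, 0.001], [0.235, -0.972, 0.0], [0.001, -0.0, -1.0]]
ft_force: [-0.1, 0.4, -4.9]
opening: 46.0
finger_force: 64.3
```

Call:
apply_moves(
  plan=[
    [0,0,0,0,0,0,0.4],
    [0,0,0,0,0,0,0.6],
    [0,0,0,0,0,0,0.8],
    [0,0,0,0,0,0,1],
    [0,0,0,0,0,0,1],
  ],
)

```text
time: 29.33
position: [530.1, 84.7, 36.2]
ee_rot: [[0.972, 0.235, 0.001], [0.235, -0.972, 0.0], [0.001, 0.0, -1.0]]
ft_force: [-1.0, 0.6, -0.5]
opening: 85.5
finger_force: 0.0
```

Call:
apply_moves(
  plan=[
    [0,0,0,0,0,2,1],
    [0,0,0,0,0,2.5,1],
    [0,0,0,0,0,2.5,1],
    [0,0,0,0,0,2,1],
    [0,0,0,0,0,0,1],
  ],
)

```text
time: 29.75
position: [532.5, 85.2, 129.8]
ee_rot: [[0.972, 0.235, 0.007], [0.235, -0.972, 0.001], [0.007, 0.0, -1.0]]
ft_force: [0.4, 0.3, -0.2]
opening: 85.3
finger_force: 0.0
```

Call:
apply_moves(
  plan=[
    [0,0,0,0.275,-3.99,0,1],
    [0,0,0,0.275,-3.99,0,1],
    [0,0,0,0.275,-3.99,0,1],
    [0,0,0,0.275,-3.99,0,1],
    [0,0,0,0.275,-3.99,0,1],
  ],
)

```text
time: 30.17
position: [543.0, -116.7, 125.4]
ee_rot: [[0.972, 0.236, -0.0], [0.236, -0.972, -0.0], [-0.0, -0.0, -1.0]]
ft_force: [1.2, -0.1, -0.2]
opening: 85.6
finger_force: 0.0
```

Call:
apply_moves(
  plan=[
    [0,0,0,0.275,-3.99,0,1],
    [0,0,0,0.275,-3.99,0,1],
    [0,0,0,0.275,-3.99,0,1],
    [0,0,0,0.275,-3.99,0,1],
    [0,0,0,0.275,-3.99,0,1],
  ],
)

```text
time: 30.58
position: [556.6, -316.3, 125.2]
ee_rot: [[0.972, 0.235, -0.001], [0.235, -0.972, 0.0], [-0.001, -0.0, -1.0]]
ft_force: [1.3, 1.1, -0.3]
opening: 85.4
finger_force: 0.0
```

Call:
apply_moves(
  plan=[
    [0,0,0,0.275,-3.99,0,1],
    [0,0,0,0,0,0,1],
    [0,0,0,0,0,0,1],
    [0,0,0,0,0,0,1],
    [0,0,0,0,0,0,1],
  ],
)

```text
time: 31.0
position: [560.2, -352.2, 125.3]
ee_rot: [[0.971, 0.237, -0.0], [0.237, -0.971, 0.002], [-0.0, -0.002, -1.0]]
ft_force: [-0.5, 1.1, 0.5]
opening: 85.1
finger_force: 0.0
```

```bash
python3 - <<'E'
from h import *
print(readout.read_state()['position']);weights('top');weights('side');placed()
E
```

```text
[ 560.21 -352.16  125.34]
top weight [ 551.34 -353.61] [47.45 31.47] z 33.00025550519513
top weight [ 425.15 -379.49] [43.78 46.65] z 33.14736960711798
top ORANGE [ 357.47 -247.5 ] [46.17 46.59] z 33.232002857964744
top collar [610.61 262.31] [58.3  43.05] [604.83 256.27  85.78]
top handle [604.92 254.69] [12.3  24.39] [603.55 255.   139.33]
top handtop [608.59 260.37] [19.19 19.52] [608.76 259.93 176.31]
top pot [426.37 270.78] [66.3  65.14]
side ORANGE [ 359.37 -249.21] [47.39 47.  ] z 35.21523493113807
side weight [ 561.17 -354.13] [47.15 47.17] z 35.06006386267313
side weight [ 426.76 -380.41] [46.8  45.43] z 35.19151963309042
side pot [427.87 270.39] [69.73 64.62]
top placed in panel frame [43.77 44.35] [45.88 45.97] z 62.98393242038924
top placed in panel frame [-45.37  43.18] [46.93 45.87] z 63.32768074287253
side placed in panel frame [-44.33  43.17] [47.87 46.24] z 65.29233533071817
side placed in panel frame [37.75 33.3 ] [22.61 43.77] z 64.39630426703854
```

Call:
apply_moves(
  plan=[
    [0,0,0,0,-0.1,-3.5,1],
    [0,0,0,0,0,-3.5,1],
    [0,0,0,0,0,-3,1],
    [0,0,0,0,0,-1.6,1],
    [0,0,0,0,0,-0.6,1],
  ],
)

```text
time: 31.62
position: [558.2, -353.7, 0.9]
ee_rot: [[0.972, 0.236, -0.004], [0.236, -0.972, 0.002], [-0.003, -0.003, -1.0]]
ft_force: [-0.2, -0.3, -0.2]
opening: 85.4
finger_force: 0.0
```

Call:
apply_moves(
  plan=[
    [0,0,0,0,0,0,0.5],
    [0,0,0,0,0,0,-1],
    [0,0,0,0,0,0,-1],
    [0,0,0,0,0,0,-1],
    [0,0,0,0,0,0,-1],
  ],
)

```text
time: 32.03
position: [561.6, -355.8, 6.3]
ee_rot: [[0.972, 0.235, 0.003], [0.235, -0.972, -0.001], [0.003, 0.002, -1.0]]
ft_force: [-0.4, 1.0, 6.3]
opening: 46.2
finger_force: 62.3
```

Call:
apply_moves(
  plan=[
    [0,0,0,0,0,0,-1],
    [0,0,0,0,0,0,-1],
  ],
)

```text
time: 32.2
position: [561.6, -355.8, 6.3]
ee_rot: [[0.972, 0.235, 0.003], [0.235, -0.972, -0.001], [0.003, 0.002, -1.0]]
ft_force: [-1.1, 1.6, 6.1]
opening: 46.5
finger_force: 62.3
```

Call:
apply_moves(
  plan=[
    [0,0,0,0,0,2,-1],
    [0,0,0,0,0,2.5,-1],
    [0,0,0,0,0,2.5,-1],
    [0,0,0,0,0,2.5,-1],
    [0,0,0,0,0,0,-1],
  ],
)

```text
time: 32.62
position: [563.0, -357.3, 104.8]
ee_rot: [[0.972, 0.235, 0.008], [0.235, -0.972, -0.005], [0.007, 0.007, -1.0]]
ft_force: [1.1, -1.7, -4.1]
opening: 46.7
finger_force: 64.0
```

Call:
apply_moves(
  plan=[
    [0,0,0,0.4,3.66,0,-1],
    [0,0,0,0.4,3.66,0,-1],
    [0,0,0,0.4,3.66,0,-1],
    [0,0,0,0.4,3.66,0,-1],
    [0,0,0,0.4,3.66,0,-1],
  ],
)

```text
time: 33.03
position: [579.0, -170.5, 98.0]
ee_rot: [[0.972, 0.235, -0.001], [0.235, -0.972, 0.0], [-0.001, -0.001, -1.0]]
ft_force: [1.2, 0.4, -5.7]
opening: 46.6
finger_force: 63.8
```

Call:
apply_moves(
  plan=[
    [0,0,0,0.4,3.66,0,-1],
    [0,0,0,0.4,3.66,0,-1],
    [0,0,0,0.4,3.66,0,-1],
    [0,0,0,0.4,3.66,0,-1],
    [0,0,0,0,0,0,-1],
  ],
)

```text
time: 33.45
position: [596.1, -13.6, 98.4]
ee_rot: [[0.969, 0.247, 0.001], [0.247, -0.969, 0.008], [0.002, -0.007, -1.0]]
ft_force: [0.2, 2.3, -4.8]
opening: 46.4
finger_force: 64.0
```

Call:
apply_moves(
  plan=[
    [0,0,0,0,0,0,-1],
    [0,0,0,0,0,0,-1],
    [0,0,0,0,0,0,-1],
  ],
)

```text
time: 33.7
position: [595.3, -27.7, 98.2]
ee_rot: [[0.972, 0.233, -0.001], [0.233, -0.972, -0.001], [-0.001, 0.001, -1.0]]
ft_force: [-0.4, -0.1, -6.0]
opening: 45.9
finger_force: 64.0
```

Call:
apply_moves(
  plan=[
    [0,0,0,0,0.1,-2.0,-1],
    [0,0,0,0,0,-2.0,-1],
    [0,0,0,0,0,-1.0,-1],
    [0,0,0,0,0,0,-1],
    [0,0,0,0,0,0,-1],
  ],
)

```text
time: 34.12
position: [595.5, -25.9, 48.5]
ee_rot: [[0.972, 0.234, -0.001], [0.234, -0.972, -0.0], [-0.001, 0.0, -1.0]]
ft_force: [0.7, -0.3, -4.9]
opening: 46.2
finger_force: 63.9
```

Call:
apply_moves(
  plan=[
    [0,0,0,0,0,-0.5,-1],
    [0,0,0,0,0,-0.5,-1],
    [0,0,0,0,0,-0.2,-1],
    [0,0,0,0,0,0,-1],
    [0,0,0,0,0,0,-1],
  ],
)

```text
time: 34.53
position: [595.9, -24.9, 36.9]
ee_rot: [[0.972, 0.235, 0.0], [0.235, -0.972, -0.0], [0.0, 0.0, -1.0]]
ft_force: [0.9, 0.0, -6.5]
opening: 46.2
finger_force: 64.0
```

Call:
apply_moves(
  plan=[
    [0,0,0,0,0,0,0.4],
    [0,0,0,0,0,0,0.6],
    [0,0,0,0,0,0,0.8],
    [0,0,0,0,0,0,1],
    [0,0,0,0,0,0,1],
  ],
)

```text
time: 34.95
position: [596.3, -24.9, 37.2]
ee_rot: [[0.972, 0.235, 0.001], [0.235, -0.972, -0.0], [0.001, 0.0, -1.0]]
ft_force: [0.1, 0.4, 0.5]
opening: 85.3
finger_force: 0.0
```

Call:
apply_moves(
  plan=[
    [0,0,0,0,0,2,1],
    [0,0,0,0,0,2.5,1],
    [0,0,0,0,0,2.5,1],
    [0,0,0,0,0,2,1],
    [0,0,0,0,0,0,1],
  ],
)

```text
time: 35.37
position: [599.0, -24.8, 131.3]
ee_rot: [[0.972, 0.235, 0.008], [0.235, -0.972, 0.0], [0.007, 0.002, -1.0]]
ft_force: [1.1, 0.4, 0.3]
opening: 85.6
finger_force: 0.0
```

Call:
apply_moves(
  plan=[
    [0,0,0,-1.7,-3.55,0,1],
    [0,0,0,-1.7,-3.55,0,1],
    [0,0,0,-1.7,-3.55,0,1],
    [0,0,0,-1.7,-3.55,0,1],
    [0,0,0,-1.7,-3.55,0,1],
  ],
)

```text
time: 35.78
position: [509.7, -203.8, 126.5]
ee_rot: [[0.972, 0.236, -0.0], [0.236, -0.972, -0.0], [-0.0, -0.0, -1.0]]
ft_force: [0.2, -0.5, -1.1]
opening: 85.3
finger_force: 0.0
```

Call:
apply_moves(
  plan=[
    [0,0,0,-1.7,-3.55,0,1],
    [0,0,0,-1.7,-3.55,0,1],
    [0,0,0,-1.7,-3.55,0,1],
    [0,0,0,-1.7,-3.55,0,1],
    [0,0,0,-1.7,-3.55,0,1],
  ],
)

```text
time: 36.2
position: [424.6, -381.4, 126.5]
ee_rot: [[0.972, 0.235, -0.0], [0.235, -0.972, 0.0], [-0.0, -0.0, -1.0]]
ft_force: [1.2, -0.9, -0.4]
opening: 85.4
finger_force: 0.0
```

Call:
apply_moves(
  plan=[
    [0,0,0,0,0,0,1],
    [0,0,0,0,0,0,1],
    [0,0,0,0,0,0,1],
    [0,0,0,0,0,0,1],
  ],
)

```text
time: 36.53
position: [426.8, -378.2, 126.5]
ee_rot: [[0.971, 0.237, 0.0], [0.237, -0.971, 0.001], [0.0, -0.001, -1.0]]
ft_force: [0.1, -0.1, -0.1]
opening: 85.3
finger_force: 0.0
```

```bash
python3 - <<'E'
from h import *
print(readout.read_state()['position']);weights('top');weights('side');placed()
E
```

```text
[ 426.76 -378.23  126.52]
top ORANGE [ 357.02 -248.41] [45.92 45.87] z 33.49333398374108
top collar [611.46 254.26] [39.91 51.97] [605.97 255.6   85.99]
top handle [605.08 254.78] [11.59 24.4 ] [603.37 255.55 137.02]
top handtop [609.04 260.54] [18.7 19. ] [609.03 259.95 176.47]
top pot [426.43 270.52] [66.6  64.98]
side ORANGE [ 358.93 -248.26] [46.66 47.55] z 35.10461067893414
side weight [ 426.76 -379.9 ] [46.22 45.43] z 35.14419336777695
side collar [608.73 262.62] [58.02 67.01] [607.55 255.99  87.26]
side handle [607.13 256.01] [19.28 26.57] [609.29 254.2  137.61]
side handtop [609.68 260.35] [19.12 24.28] [609.77 258.31 178.  ]
side pot [0. 0.] [0. 0.]
top placed in panel frame [43.24 44.46] [45.7  46.47] z 62.8661151207823
top placed in panel frame [ 44.13 -47.29] [46.15 46.57] z 63.09806617411459
top placed in panel frame [-45.84  43.43] [46.28 46.64] z 62.783651079027436
```

Call:
apply_moves(
  plan=[
    [0,0,0,0,-0.1,-3.5,1],
    [0,0,0,0,0,-3.5,1],
    [0,0,0,0,0,-3,1],
    [0,0,0,0,0,-1.6,1],
    [0,0,0,0,0,-0.7,1],
  ],
)

```text
time: 37.15
position: [424.7, -379.0, 1.1]
ee_rot: [[0.972, 0.236, -0.003], [0.236, -0.972, 0.003], [-0.003, -0.004, -1.0]]
ft_force: [0.4, -0.7, -0.4]
opening: 85.4
finger_force: 0.0
```

Call:
apply_moves(
  plan=[
    [0,0,0,0,0,0,0.5],
    [0,0,0,0,0,0,-1],
    [0,0,0,0,0,0,-1],
    [0,0,0,0,0,0,-1],
    [0,0,0,0,0,0,-1],
  ],
)

```text
time: 37.57
position: [426.9, -381.2, 5.6]
ee_rot: [[0.972, 0.235, 0.002], [0.235, -0.972, -0.001], [0.002, 0.002, -1.0]]
ft_force: [0.1, 2.5, 7.3]
opening: 46.4
finger_force: 61.5
```

Call:
apply_moves(
  plan=[
    [0,0,0,0,0,0,-1],
    [0,0,0,0,0,0,-1],
  ],
)

```text
time: 37.73
position: [427.0, -381.2, 5.6]
ee_rot: [[0.972, 0.235, 0.002], [0.235, -0.972, -0.001], [0.002, 0.002, -1.0]]
ft_force: [-1.4, 2.7, 5.2]
opening: 46.3
finger_force: 61.5
```

Call:
apply_moves(
  plan=[
    [0,0,0,0,0,2,-1],
    [0,0,0,0,0,2.5,-1],
    [0,0,0,0,0,2.5,-1],
    [0,0,0,0,0,2.5,-1],
    [0,0,0,0,0,0,-1],
  ],
)

```text
time: 38.15
position: [428.3, -383.1, 103.8]
ee_rot: [[0.972, 0.235, 0.006], [0.235, -0.972, -0.005], [0.005, 0.007, -1.0]]
ft_force: [0.9, -1.5, -5.2]
opening: 46.3
finger_force: 64.8
```

Call:
apply_moves(
  plan=[
    [0,0,0,0.82,3.78,0,-1],
    [0,0,0,0.82,3.78,0,-1],
    [0,0,0,0.82,3.78,0,-1],
    [0,0,0,0.82,3.78,0,-1],
    [0,0,0,0.82,3.78,0,-1],
  ],
)

```text
time: 38.57
position: [466.2, -190.0, 98.1]
ee_rot: [[0.972, 0.235, -0.001], [0.235, -0.972, 0.0], [-0.001, -0.001, -1.0]]
ft_force: [0.6, 0.0, -7.1]
opening: 46.5
finger_force: 64.6
```

Call:
apply_moves(
  plan=[
    [0,0,0,0.82,3.78,0,-1],
    [0,0,0,0.82,3.78,0,-1],
    [0,0,0,0.82,3.78,0,-1],
    [0,0,0,0.82,3.78,0,-1],
    [0,0,0,0.82,3.78,0,-1],
  ],
)

```text
time: 38.98
position: [507.2, -1.2, 98.1]
ee_rot: [[0.972, 0.235, -0.001], [0.235, -0.972, -0.0], [-0.001, -0.0, -1.0]]
ft_force: [1.3, 0.5, -6.1]
opening: 46.0
finger_force: 64.6
```

Call:
apply_moves(
  plan=[
    [0,0,0,0,0,0,-1],
    [0,0,0,0,0,0,-1],
    [0,0,0,0,0,0,-1],
    [0,0,0,0,0,0,-1],
  ],
)

```text
time: 39.32
position: [507.1, -4.6, 98.2]
ee_rot: [[0.972, 0.233, -0.001], [0.233, -0.972, -0.001], [-0.002, 0.001, -1.0]]
ft_force: [0.7, 0.3, -6.1]
opening: 46.4
finger_force: 64.9
```

Call:
apply_moves(
  plan=[
    [0,0,0,0,0.1,-2.0,-1],
    [0,0,0,0,0,-2.0,-1],
    [0,0,0,0,0,-1.0,-1],
    [0,0,0,0,0,0,-1],
    [0,0,0,0,0,0,-1],
  ],
)

```text
time: 39.73
position: [507.4, -2.8, 48.5]
ee_rot: [[0.972, 0.234, -0.001], [0.234, -0.972, -0.0], [-0.001, 0.0, -1.0]]
ft_force: [0.4, -0.1, -5.5]
opening: 46.2
finger_force: 64.7
```

Call:
apply_moves(
  plan=[
    [0,0,0,0,0,-0.5,-1],
    [0,0,0,0,0,-0.5,-1],
    [0,0,0,0,0,-0.2,-1],
    [0,0,0,0,0,0,-1],
    [0,0,0,0,0,0,-1],
  ],
)

```text
time: 40.15
position: [507.9, -1.9, 36.9]
ee_rot: [[0.972, 0.235, -0.0], [0.235, -0.972, -0.0], [-0.0, 0.0, -1.0]]
ft_force: [0.7, 0.9, -5.5]
opening: 46.5
finger_force: 64.8
```

Call:
apply_moves(
  plan=[
    [0,0,0,0,0,0,0.4],
    [0,0,0,0,0,0,0.6],
    [0,0,0,0,0,0,0.8],
    [0,0,0,0,0,0,1],
    [0,0,0,0,0,0,1],
  ],
)

```text
time: 40.57
position: [508.3, -1.9, 37.2]
ee_rot: [[0.972, 0.235, 0.001], [0.235, -0.972, 0.0], [0.001, 0.0, -1.0]]
ft_force: [-0.6, -0.3, -0.6]
opening: 85.4
finger_force: 0.0
```

Call:
apply_moves(
  plan=[
    [0,0,0,0,0,3,1],
    [0,0,0,0,0,4,1],
    [0,0,0,0,0,4,1],
    [0,0,0,0,0,4,1],
    [0,0,0,0,0,3.5,1],
  ],
)

```text
time: 40.98
position: [508.1, -1.8, 224.6]
ee_rot: [[0.972, 0.235, 0.002], [0.235, -0.972, 0.0], [0.002, 0.0, -1.0]]
ft_force: [0.3, 0.2, -1.1]
opening: 85.4
finger_force: 0.0
```

Call:
apply_moves(
  plan=[
    [0,0,0,0,3.64,0,1],
    [0,0,0,0,3.64,0,1],
    [0,0,0,0,3.64,0,1],
    [0,0,0,0,3.64,0,1],
    [0,0,0,0,3.64,0,1],
  ],
)

```text
time: 41.4
position: [507.7, 181.7, 222.2]
ee_rot: [[0.972, 0.235, 0.001], [0.235, -0.972, 0.0], [0.001, 0.0, -1.0]]
ft_force: [0.7, 0.2, 0.1]
opening: 85.6
finger_force: 0.0
```

Call:
apply_moves(
  plan=[
    [0,0,0,0,3.64,0,1],
    [0,0,0,0,3.64,0,1],
    [0,0,0,0,3.64,0,1],
    [0,0,0,0,3.64,0,1],
    [0,0,0,0,3.64,0,1],
  ],
)

```text
time: 41.82
position: [507.6, 363.8, 221.9]
ee_rot: [[0.972, 0.235, 0.0], [0.235, -0.972, -0.0], [0.0, 0.0, -1.0]]
ft_force: [1.1, -0.1, 0.7]
opening: 85.4
finger_force: 0.0
```

Call:
apply_moves(
  plan=[
    [0,0,0,0,3.64,0,1],
    [0,0,0,0,0,0,1],
    [0,0,0,0,0,0,1],
    [0,0,0,0,0,0,1],
    [0,0,0,0,0,0,1],
  ],
)

```text
time: 42.23
position: [508.5, 396.7, 221.7]
ee_rot: [[0.972, 0.233, 0.0], [0.233, -0.972, -0.001], [-0.0, 0.001, -1.0]]
ft_force: [0.1, 0.1, -0.1]
opening: 85.4
finger_force: 0.0
```

```bash
python3 - <<'E'
from h import *
print(readout.read_state()['position']);weights('side');placed()
c=viewer.camera_params('wrist');p,d=shot('wrist','w8.png');np.savez('pics/w8.npz',p=p,d=d,R=c['attitude'],t=c['position'],K=c['mtx'])
cv2.imwrite('pics/w8c.png',cv2.resize(p[110:350,150:430,::-1],None,fx=2.4,fy=2.4))
E
```

```text
[508.52 396.72 221.69]
side ORANGE [ 358.87 -248.35] [46.38 48.13] z 35.28405619699231
side collar [607.91 263.31] [62.8  69.25] [610.08 255.35  87.58]
side handle [607.62 255.73] [18.3  26.87] [609.17 254.29 137.81]
side handtop [610.45 258.86] [19.53 21.37] [609.54 257.74 178.21]
side pot [427.87 269.21] [67.53 65.04]
top placed in panel frame [44.42 45.32] [46.28 44.44] z 63.20481040036361
top placed in panel frame [ 43.59 -46.8 ] [45.83 46.31] z 62.97366988283443
top placed in panel frame [-45.56  43.72] [46.58 46.16] z 63.10441264147835
top placed in panel frame [-46.76 -46.36] [46.23 46.38] z 63.12183026084995
side placed in panel frame [45.37 43.43] [46.24 47.26] z 65.36848310377616
side placed in panel frame [-42.97  43.57] [48.  45.3] z 65.27008123985263
side placed in panel frame [ 45.58 -46.93] [47.28 46.75] z 65.44633020150218
side placed in panel frame [-45.45 -45.52] [48.1  44.75] z 65.37291861262514
```

View pics/w8c.png

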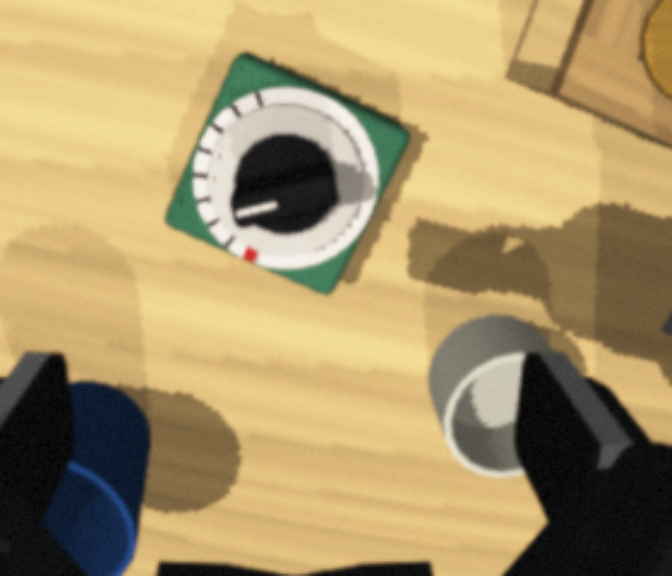

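All four weights stand correctly on the panel. The bar's white line runs (238,213)–(276,204) in the crop and the red mark is at (250,256). Computing the angles.

```bash
python3 - <<'E'
from h import *
z=np.load('pics/w8.npz');K,R,t=z['K'],z['R'],z['t']
def fc(uv,h):
    u=(np.array(uv)-[K[0,2],K[1,2]])/K[0,0];r=np.hypot(*u);v=np.r_[np.sin(r)*u/r,np.cos(r)]@R.T
    return t+v*(h-t[2])/v[2]
cr=lambda a,b:(150+a/2.4,110+b/2.4)
v,u=np.mgrid[:420,:560];d=z['d'];U=np.stack([(u-K[0,2])/K[0,0],(v-K[1,2])/K[1,1]],-1);r=np.hypot(U[...,0],U[...,1])+1e-9
W=np.concatenate([U*(np.tan(r)/r)[...,None],np.ones(r.shape+(1,))],-1)*d[...,None]@R.T+t
q=(np.hypot(W[...,0]-507,W[...,1]-399)<30)&(W[...,2]>34);print('heights',np.percentile(W[q][:,2],[5,25,50,75,95,99]))
top=q&(W[...,2]>np.percentile(W[q][:,2],97)-4);r_=cv2.minAreaRect(W[top][:,:2].astype(np.float32));print(top.sum(),r_)
base=(np.hypot(W[...,0]-507,W[...,1]-399)<75)&(W[...,2]>25)&(W[...,2]<60);print('box',cv2.minAreaRect(W[base][:,:2].astype(np.float32)))
h=np.percentile(W[q][:,2],97)
a,b=fc(cr(276,204),h),fc(cr(238,213),h);m=fc(cr(250,256),31);print(a,b,m,'line',np.degrees(np.arctan2(*(b-a)[1::-1])))
for c in [(508,399),(507,398)]: print('red',np.degrees(np.arctan2(m[1]-c[1],m[0]-c[0])),'tip',np.degrees(np.arctan2(b[1]-c[1],b[0]-c[0])))
E
```

```text
heights [ 37.61 302.93 313.23 321.1  325.73 326.87]
3396 ((523.5535888671875, 402.9864501953125), (12.365242004394531, 54.95046615600586), 13.0713472366333)
box ((508.62298583984375, 400.77239990234375), (85.48857116699219, 85.32263946533203), 78.25885772705078)
[566.07 411.37 326.29] [565.15 413.19 326.29] [470.43 407.6   31.  ] line 116.99443704639052
red 167.11179620296298 tip 13.940856759317532
red 165.29609636461396 tip 14.636441625725402
```

```bash
python3 - <<'E'
from h import *
z=np.load('pics/w8.npz');K,R,t=z['K'],z['R'],z['t']
def fc(uv,h):
    u=(np.array(uv)-[K[0,2],K[1,2]])/K[0,0];r=np.hypot(*u);v=np.r_[np.sin(r)*u/r,np.cos(r)]@R.T
    return t+v*(h-t[2])/v[2]
cr=lambda a,b:(150+a/2.4,110+b/2.4)
v,u=np.mgrid[:420,:560];d=z['d'];U=np.stack([(u-K[0,2])/K[0,0],(v-K[1,2])/K[1,1]],-1);r=np.hypot(U[...,0],U[...,1])+1e-9
W=np.concatenate([U*(np.tan(r)/r)[...,None],np.ones(r.shape+(1,))],-1)*d[...,None]@R.T+t
q=(np.hypot(W[...,0]-508,W[...,1]-400)<30)&(W[...,2]>36)&(W[...,2]<100);print('heights',np.percentile(W[q][:,2],[5,25,50,75,95,99]))
h=np.percentile(W[q][:,2],97);top=q&(W[...,2]>h-5);print(top.sum(),h,cv2.minAreaRect(W[top][:,:2].astype(np.float32)))
a,b=fc(cr(276,204),h),fc(cr(238,213),h);print(a,b,'line',np.degrees(np.arctan2(*(b-a)[1::-1])))
E
```

```text
heights [36.39 37.31 44.5  72.49 75.26 76.  ]
662 75.53392489359713 ((508.9523010253906, 400.6653137207031), (14.340325355529785, 41.80299377441406), 27.71147918701172)
[506.98 403.12  75.53] [500.16 416.51  75.53] line 116.99443704639019
```

```bash
python3 - <<'E'
from h import *
s=readout.read_state();print(s['qpos'],s['position'])
E
```

```text
[ -31.05   31.78  -15.95   88.65    9.56   60.91 -125.87] [508.41 397.38 221.99]
```

Call:
apply_moves(
  plan=[
    [0,0,-7,0,0.2,-1,1],
    [0,0,-7,0,0,-1,1],
    [0,0,-7,0,0,-1,1],
  ],
)

```text
time: 42.68
position: [508.2, 400.1, 191.8]
ee_rot: [[0.991, -0.135, 0.0], [-0.135, -0.991, 0.0], [0.0, -0.0, -1.0]]
ft_force: [0.0, -0.6, 0.3]
opening: 85.5
finger_force: 0.0
```

```bash
python3 - <<'E'
from h import *
s=readout.read_state();print(s['qpos'],s['position'])
E
```

```text
[ -34.64   33.23  -10.96   90.16    7.11   57.25 -145.48] [508.24 400.06 191.75]
```

Call:
apply_moves(
  plan=[
    [0,0,7,0,0,0,1],
    [0,0,7,0,0,0,1],
    [0,0,7,0,0,0,1],
    [0,0,7,0,0,0,1],
    [0,0,7,0,0,0,1],
  ],
)

```text
time: 43.1
position: [508.2, 399.9, 191.9]
ee_rot: [[0.884, 0.468, 0.0], [0.468, -0.884, -0.0], [0.0, 0.0, -1.0]]
ft_force: [0.3, -0.1, -0.3]
opening: 85.2
finger_force: 0.0
```

Call:
apply_moves(
  plan=[
    [0,0,7,0,0,0,1],
    [0,0,7,0,0,0,1],
    [0,0,7,0,0,0,1],
    [0,0,7,0,0,0,1],
    [0,0,7,0,0,0,1],
  ],
)

```text
time: 43.52
position: [508.2, 399.9, 191.9]
ee_rot: [[0.456, 0.89, 0.0], [0.89, -0.456, -0.0], [-0.0, 0.0, -1.0]]
ft_force: [-0.6, 0.2, 0.2]
opening: 85.3
finger_force: 0.0
```

Call:
apply_moves(
  plan=[
    [0,0,7,0,0,0,1],
    [0,0,7,0,0,0,1],
    [0,0,7,0,0,0,1],
    [0,0,7,0,0,0,1],
    [0,0,7,0,0,0,1],
  ],
)

```text
time: 43.93
position: [508.3, 399.8, 192.0]
ee_rot: [[-0.137, 0.991, 0.0], [0.991, 0.137, -0.0], [-0.0, 0.0, -1.0]]
ft_force: [-0.0, 0.6, -0.2]
opening: 85.6
finger_force: 0.0
```

Call:
apply_moves(
  plan=[
    [0,0,7,0,0,0,1],
    [0,0,7,0,0,0,1],
    [0,0,6,0,0,0,1],
    [0,0,0,0,0,0,1],
    [0,0,0,0,0,0,1],
  ],
)

```text
time: 44.35
position: [508.2, 399.9, 191.8]
ee_rot: [[-0.46, 0.888, -0.0], [0.888, 0.46, -0.0], [-0.0, -0.0, -1.0]]
ft_force: [-0.1, -0.6, 0.3]
opening: 85.4
finger_force: 0.0
```

Call:
apply_moves(
  plan=[
    [0,0,0,0,0,0,1],
    [0,0,0,0,0,0,1],
  ],
)

```text
time: 44.52
position: [508.0, 400.4, 191.9]
ee_rot: [[-0.461, 0.887, 0.0], [0.887, 0.461, -0.0], [-0.0, 0.0, -1.0]]
ft_force: [0.3, -0.6, -0.8]
opening: 85.3
finger_force: 0.0
```

```bash
python3 - <<'E'
from h import *
s=readout.read_state();R=s['ee_rot'];print(s['qpos'],s['position'],np.degrees(np.arctan2(R[1][1],R[0][1])))
E
```

```text
[-16.24  38.49 -39.33  88.89  26.5   62.22 -34.52] [507.99 400.38 191.89] 27.47617489901593
```

Call:
apply_moves(
  plan=[
    [0,0,0,0,0,-4,1],
    [0,0,0,0,0,-4,1],
    [0,0,0,0,0,-3.5,1],
    [0,0,0,0,0,-2,1],
    [0,0,0,0,0,-0.6,1],
  ],
  squeeze=25,
)

```text
time: 44.93
position: [505.9, 398.4, 46.7]
ee_rot: [[-0.463, 0.887, -0.004], [0.887, 0.463, -0.005], [-0.002, -0.006, -1.0]]
ft_force: [-0.2, -0.4, 0.4]
opening: 85.4
finger_force: 0.0
```

Call:
apply_moves(
  plan=[
    [0,0,0,0,0,0,-1],
    [0,0,0,0,0,0,-1],
    [0,0,0,0,0,0,-1],
    [0,0,0,0,0,0,-1],
    [0,0,0,0,0,0,-1],
  ],
)

```text
time: 45.35
position: [508.7, 401.1, 52.4]
ee_rot: [[-0.463, 0.886, 0.002], [0.886, 0.463, 0.001], [0.0, 0.002, -1.0]]
ft_force: [0.1, 0.3, 0.7]
opening: 25.7
finger_force: 0.0
```

Call:
apply_moves(
  plan=[
    [0,0,0,0,0,0,-1],
    [0,0,0,0,0,0,-1],
    [0,0,0,0,0,0,-1],
    [0,0,0,0,0,0,-1],
    [0,0,0,0,0,0,-1],
  ],
)

```text
time: 45.77
position: [508.2, 400.7, 52.0]
ee_rot: [[-0.463, 0.886, 0.001], [0.886, 0.463, 0.0], [-0.0, 0.001, -1.0]]
ft_force: [-1.0, -1.4, 7.4]
opening: 13.7
finger_force: 27.6
```

Call:
apply_moves(
  plan=[
    [0,0,5,0,0,0,-1],
    [0,0,6,0,0,0,-1],
    [0,0,6,0,0,0,-1],
    [0,0,6,0,0,0,-1],
    [0,0,6,0,0,0,-1],
  ],
)

```text
time: 46.18
position: [508.3, 400.9, 52.0]
ee_rot: [[-0.838, 0.546, 0.001], [0.546, 0.838, 0.001], [-0.001, 0.001, -1.0]]
ft_force: [-1.7, -1.7, 6.7]
opening: 13.8
finger_force: 27.5
```

Call:
apply_moves(
  plan=[
    [0,0,6,0,0,0,-1],
    [0,0,6,0,0,0,-1],
    [0,0,4,0,0,0,-1],
    [0,0,0,0,0,0,-1],
    [0,0,0,0,0,0,-1],
  ],
)

```text
time: 46.6
position: [508.3, 401.0, 52.0]
ee_rot: [[-0.954, 0.299, 0.001], [0.299, 0.954, 0.001], [-0.001, 0.001, -1.0]]
ft_force: [-0.8, -1.7, 5.8]
opening: 13.5
finger_force: 27.5
```

```bash
python3 - <<'E'
from h import *
s=readout.read_state();R=s['ee_rot'];print(s['qpos'],s['position'],np.degrees(np.arctan2(R[1][1],R[0][1])),s['ft_force'],s['ft_torque'])
E
```

```text
[-13.72  51.45 -43.7   92.58  42.19  53.57  -0.13] [508.33 400.97  51.96] 72.60558075021805 [-0.83 -1.68  5.79] [-0.2   0.21  0.05]
```

Call:
apply_moves(
  plan=[
    [0,0,3,0,0,0,-1],
    [0,0,3,0,0,0,-1],
    [0,0,0,0,0,0,-1],
    [0,0,0,0,0,0,-1],
  ],
)

```text
time: 46.93
position: [508.3, 401.0, 52.0]
ee_rot: [[-0.98, 0.198, 0.001], [0.198, 0.98, 0.001], [-0.001, 0.001, -1.0]]
ft_force: [-0.3, -1.9, 5.5]
opening: 13.7
finger_force: 27.5
```

```bash
python3 - <<'E'
from h import *
s=readout.read_state();R=s['ee_rot'];print(s['qpos'],s['position'],np.degrees(np.arctan2(R[1][1],R[0][1])),s['ft_force'],s['ft_torque'])
E
```

```text
[-13.06  51.94 -44.88  92.54  43.27  54.15   5.19] [508.35 401.02  51.97] 78.60136564457545 [-0.33 -1.87  5.45] [-0.22  0.21  0.03]
```

Call:
apply_moves(
  plan=[
    [0,0,2,0,0,0,-1],
    [0,0,2,0,0,0,-1],
    [0,0,0,0,0,0,-1],
    [0,0,0,0,0,0,-1],
  ],
)

```text
time: 47.27
position: [508.0, 401.1, 52.0]
ee_rot: [[-0.991, 0.132, -0.0], [0.132, 0.991, 0.001], [0.0, 0.001, -1.0]]
ft_force: [-2.0, -0.8, 6.2]
opening: 13.2
finger_force: 52.6
```

```bash
python3 - <<'E'
from h import *
s=readout.read_state();R=s['ee_rot'];print(s['position'],np.degrees(np.arctan2(R[1][1],R[0][1])),s['ft_force'],s['ft_torque'])
p,d=shot('wrist','w9.png');cv2.imwrite('pics/w9c.png',cv2.resize(p[150:420,140:420,::-1],None,fx=2,fy=2))
E
```

```text
[508.04 401.06  52.03] 82.43525133042212 [-2.01 -0.81  6.18] [-0.15  0.51 -1.04]
```

View pics/w9c.png

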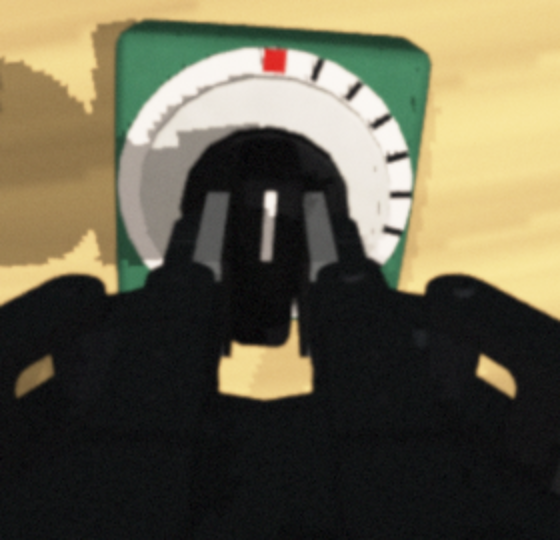

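The stop is reached: torque is 1 N m and the line points at the red mark at (274,60). Releasing and backing away.

Call:
apply_moves(
  plan=[
    [0,0,0,0,0,0,0],
    [0,0,0,0,0,0,1],
    [0,0,0,0,0,0,1],
    [0,0,0,0,0,0,1],
    [0,0,0,0,0,0,1],
  ],
)

```text
time: 47.73
position: [507.9, 400.5, 50.7]
ee_rot: [[-0.992, 0.129, -0.0], [0.129, 0.992, -0.0], [0.0, -0.0, -1.0]]
ft_force: [0.0, -0.6, -0.6]
opening: 73.1
finger_force: 0.0
```

Call:
apply_moves(
  plan=[
    [0,0,0,0,0,0,1],
    [0,0,0,0,0,0,1],
    [0,0,0,0,0,0,1],
    [0,0,0,0,0,0,1],
  ],
)

```text
time: 48.07
position: [507.9, 400.5, 50.8]
ee_rot: [[-0.992, 0.129, 0.0], [0.129, 0.992, -0.0], [-0.0, -0.0, -1.0]]
ft_force: [0.3, -0.4, -0.2]
opening: 85.8
finger_force: 0.0
```

Call:
apply_moves(
  plan=[
    [0,0,0,0,0,2,1],
    [0,0,0,0,0,4,1],
    [0,0,0,0,0,4,1],
    [0,0,0,0,0,4,1],
    [0,0,0,0,0,4,1],
  ],
)

```text
time: 48.48
position: [507.5, 400.4, 232.6]
ee_rot: [[-0.992, 0.128, -0.0], [0.128, 0.992, -0.0], [0.0, -0.0, -1.0]]
ft_force: [1.3, 0.0, 0.2]
opening: 85.4
finger_force: 0.0
```

Call:
apply_moves(
  plan=[
    [0,0,0,-2,0,2,1],
    [0,0,0,-2,0,0,1],
    [0,0,0,0,0,0,1],
    [0,0,0,0,0,0,1],
    [0,0,0,0,0,0,1],
  ],
)

```text
time: 48.9
position: [468.5, 399.9, 250.4]
ee_rot: [[-0.992, 0.129, 0.0], [0.129, 0.992, -0.001], [-0.0, -0.001, -1.0]]
ft_force: [0.6, 0.1, -0.3]
opening: 86.0
finger_force: 0.0
```

```bash
python3 - <<'E'
from h import *
s=readout.read_state();print(s['time'],s['position'],s['opening']);weights('top');weights('side','s10.png');placed()
c=viewer.camera_params('wrist');K,R,t=c['mtx'],c['attitude'],c['position'];p,d=shot('wrist','w10.png')
cv2.imwrite('pics/fin.png',cv2.resize(p,(560,420))[:,:,::-1])
E
```

```text
48.9 [468.49 399.94 250.36] 86.00010540030941
top ORANGE [ 357.39 -248.01] [45.71 46.13] z 33.132058653004606
top collar [609.19 260.52] [46.11 43.41] [604.25 256.71  85.98]
top handle [605.06 254.75] [12.12 24.35] [603.32 255.38 137.95]
top handtop [608.92 259.87] [19.61 19.3 ] [608.81 259.93 176.26]
top pot [0. 0.] [0. 0.]
side ORANGE [ 359.31 -248.55] [46.7  47.06] z 35.29283398796872
side collar [614.45 257.84] [60.47 53.17] [610.02 254.12  87.29]
side handle [606.76 254.86] [16.77 25.77] [609.27 254.18 136.74]
side handtop [609.92 259.12] [19.41 21.48] [609.92 257.54 178.34]
side pot [427.97 270.63] [68.32 64.88]
top placed in panel frame [43.44 44.54] [46.7  46.29] z 63.03364678411617
top placed in panel frame [ 43.86 -47.24] [45.08 46.69] z 62.94757050276007
top placed in panel frame [-45.78  43.24] [46.16 46.66] z 63.389414850692106
top placed in panel frame [-47.47 -45.84] [45.93 46.11] z 63.11293625863527
side placed in panel frame [45.28 43.49] [46.93 47.21] z 65.3065757993769
side placed in panel frame [-43.03  43.15] [47.43 47.14] z 65.12992824591123
side placed in panel frame [ 45.8  -46.85] [46.54 48.9 ] z 65.4209531463132
side placed in panel frame [-45.31 -46.32] [47.32 43.74] z 65.44708480698989
```

View pics/fin.png

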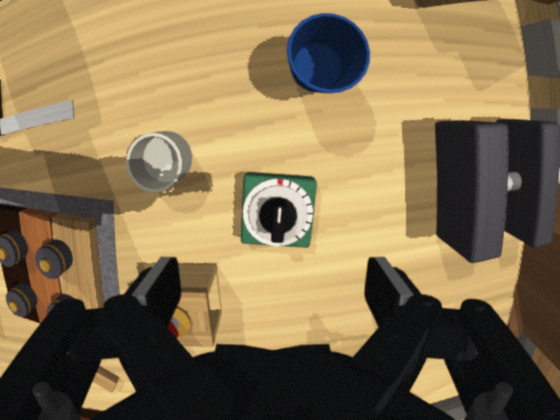

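The final view shows the dial line on the red mark at (280,183), the pot upright at (158,162), the brush hanging and the weights on the panel. Handing in.

```bash
python3 -c "
from rig import env
print(env.finish_job())"
```

```text
the job is handed in; nothing more can be done
None
```

The job is handed in with no verdict shown. I dipped the brush before each seam and drew it along both, then hung it back in its stand. All four weights stand on the panel, the dial is at its zero stop, and the pot is upright on the bench.

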